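# Set the top workout card in its holder

### The job

Slide the orange workout card, the top one of the stack, out over the tray's open end on the robot's side until it overhangs, then pinch the overhanging part by its two long edges and lift it off. Lay it flat, straight and centred along the holder's raised bed, let go, then push the blue stop snug, so that the card is held between stop and end wall with no gap. Do not drop the card; leave the two cards below in the tray, and the things on the turntable where they are.

Things in the scene. Friction and masses are not known exactly. Their poses are not given: they have to be found in the camera images.
- card_top_mid (a point): Centre (half-way up) of the orange card with white stripes: loose rigid flat board, 140 long (x) x 60 wide (y) x 6 mm thick (z), about 90 g, same end for end. It starts on the stack in the tray, centred over the tray's origin, axes along the tray's, underside 62 mm above the counter; 1 mm proud of the side cheeks, so it cannot be gripped there; both ends are free.
- tray: Fixed wooden tray, 170 long (x) x 84 wide (y) x 67 mm high; origin at the centre of its underside, z up, x pointing away from the robot; its open front looks to -x, towards the robot. Two side cheeks (inner faces 32.5 mm off the centre line, tops 67 mm above the counter) guide the top card along x.
- tray_front (a point): Middle of the front edge, 85 mm from the tray's centre to its -x, 61 mm above the counter: top of the front cross rim (13 mm deep in x), which holds back the two lower cards; the top card's underside is 1 mm above it, so it slides out over it. Below the overhang there is only the counter.
- tray_rear (a point): Middle of the rear edge, 85 mm from the tray's centre to its +x, 61 mm above the counter: top of the rear cross rim (13 mm deep), like the front one. Nothing stands above or behind it: a fingertip just above this rim can push the top card's rear end face (or a fingertip can press on the card and drag it).
- card_second_mid (a point): Centre of the grey card right under the orange one, same size, loose; it stays in the tray.
- card_low_mid (a point): Centre of the white card at the bottom of the stack, same size, loose; it stays in the tray.
- holder: Fixed metal card holder; origin on the counter under the card's place, z up; long axis y. A bed 34 mm wide (x), from y = -90 to 155 mm, its top 55 mm above the counter, stands on a base plate 80 mm wide, 8 mm thick, y = -95 to 165 mm. A 60 mm wide card lying along the bed sticks out 13 mm on either side, so fingers have room beside the bed.
- holder_wall (a point): Centre of the inner face (towards +y) of the holder's fixed dark end wall, at holder x = 0, y = -70 mm, 71 mm above the counter; the wall is 56 mm wide and rises 32 mm above the bed. A card lying along y against it has its centre at holder x = 0, y = 0, 58 mm above the counter.
- stop_face (a point): Centre of the inner face (the face towards the end wall) of the blue sliding stop, 73 mm above the counter. The stop is a block 56 mm wide (holder's x), 16 mm thick (holder's y; it extends 16 mm from this face to the +y side), from 2 to 35 mm above the bed. Its axes are those of the holder. It slides along the bed.
- stop (a joint): Travel of the blue stop along the holder's -y, towards the end wall, in m; 0 is fully back (face at holder y = 125 mm), 0.085 is the far end of its travel. It starts at 0 to 0.02, stays where it is left and takes about 1.5 N to slide. With the card against the end wall and the stop touching it, it reads 0.055.
- bottle: Bystander: stainless bottle, 68 mm across, 190 mm high, on the round white turntable (250 mm across, 24 mm high, fixed) that stands beyond tray and holder; origin at the centre of its underside.
- guard_case: Bystander: teal mouthguard case, 85 x 65 x 28 mm, on the turntable; origin at the centre of its underside.
- dumbbell: Bystander: cast iron mini dumbbell, 135 mm long (x), 46 mm high, on the turntable; origin at the centre of its underside.
- jar: Bystander: glass jar, 72 mm across, 85 mm high, on the turntable; origin at the centre of its underside.
There are look-alikes about, which are no part of the job. There is more than one size of the part that bears card_top_mid; the job needs the smallest. What is shaped like the tray but green is not meant.

How it is judged:
On the way, in this order (a step that is already met when the one before it is completed fails the run):
1. the orange card has been slid out so that it overhangs the tray's front by at least 25 mm, still lying flat on the stack (x of card_top_mid in the frame of tray between -0.085 and -0.04 m and z of card_top_mid in the frame of tray between 0.06 and 0.068 m and angle between card_top_mid's own z axis and vertical below 0.06 rad), for 0.1 s.
2. the orange card is pinched in the fingers and lifted clear, at least 25 mm above where it lay (contact force between the fingers and card_top above 1 N and height (world z) of card_top_mid above 0.09 m), for 0.1 s.
3. the orange card lies flat along the holder's bed, between the end wall and the stop (z of card_top_mid in the frame of holder below 0.063 m and x of card_top_mid in the frame of holder between -0.015 and 0.015 m and y of card_top_mid in the frame of holder between -0.004 and 0.055 m and angle between card_top_mid's own z axis and vertical below 0.06 rad and angle between the x axis of card_top_mid and the y axis of holder, either way round below 0.2 rad and contact force between the fingers and card_top below 0.1 N), for 0.1 s.
At the end, for the whole second after the job is handed in: The orange card lies flat and at rest along the holder's bed (within 0.1 rad, centred across within 12 mm), its end within 4 mm of the end wall, the blue stop up against it (joint 0.051 to 0.0575); the two lower cards lie in the tray within 10 mm of their start (y of card_top_mid in the frame of holder between -0.004 and 0.004 m and x of card_top_mid in the frame of holder between -0.012 and 0.012 m and z of card_top_mid in the frame of holder between 0.055 and 0.061 m and angle between card_top_mid's own z axis and vertical below 0.05 rad and angle between the x axis of card_top_mid and the y axis of holder, either way round below 0.1 rad and value of joint stop between 0.051 and 0.0575 m and linear speed of card_top below 0.01 m/s and distance of each of card_second_mid, card_low_mid from where it was at the start of the episode below 0.01 m); the robot touches nothing.
It fails at once if the orange card is dropped on the counter (height (world z) of card_top_mid below 0.045 m).
It fails at once if something on the turntable is moved by more than 20 mm (distance of any of bottle, guard_case, dumbbell, jar from where it was at the start of the episode above 0.02 m).
It fails at once if a lower card is taken out of the tray (distance of any of card_second_mid, card_low_mid from where it was at the start of the episode above 0.03 m).
It also fails if it takes over 64 s, if anything falls off the work surface, if the arm or the gripper's body presses on something with over 40 N, if the wrist force passes 120 N, or if a joint passes its speed limit or range.

### The arm

A 6-joint arm with a two-finger parallel gripper is mounted at the origin on the work surface. World frame = base frame: x ahead of the robot, y to its left, z up, the work surface at z = 0. Lengths are in m, angles in rad, forces in N, time in s.
With the tool pointing down it reaches from about 0.325 to 0.9 m from the base axis. Payload 6.1 kg.
Tool frame: the origin (TCP) lies at the very end of the fingers, on their centre line; the grasp point (between the pads) lies 19 mm behind it; x points along the fingers, y is the direction in which the jaws open and shut, and the axes are right-handed (so a half turn about x gives the same grasp; the last joint's range is limited). The gripper opens to 85 mm and grips with 20 to 120 N. Pads are 22 mm wide; open, the fingers measure 114 mm over their backs; the gripper's body (76 mm by 85 mm) begins 54 mm behind the grasp point. The pads swing forward as they close: fully open they stand 13 mm farther back than shut.
Start: joints at [-1.464, 0.22, 1.526, -0, 1.395, -0.126], TCP at [0.144, -0.608, 0.231] pointing down, gripper open.
Joint ranges: [-2.98, 2.98], [-0.91, 2.08], [0.09, 2.57], [-1.24, 4.39], [0.2, 2.65], [-2.68, 2.68]. Speed limits (rad/s): [2.57, 2.57, 3.01, 3.14, 3.14, 3.14].

### API

Orientations are given as a 3x3 rotation matrix whose columns are the frame's x, y, z axes.
In Python, from cell import manip, snapshot, job gives the robot as it stands.
- The arm moves only by the tool move_arm, never from a script. Its argument "motion" is a list of rows, each a list of 7 numbers: the opening, from -1 (shut) to 1 (fully open), then the shift along the tool's x, y, z normalised to -1 to 1, where 1 is 0.4 m, then the turn, a rotation vector about the tool's x, y, z normalised to -1 to 1, where 1 is pi/4 rad. In form: [[claw, x, y, z, wx, wy, wz], ...]. A call has 1 to 8 rows; each row is the pose to reach, as a shift and turn from the pose commanded when the call began, along the tool's axes at that moment; what a row does not reach only later rows make up. A row lasts 1/10 s, in which the tool goes at most 50 mm and 8.59 degrees, less where a joint would pass 70% of its speed; a pose out of reach is approached as far as the arm can. A call with a number of a shift or a turn outside -1 to 1 is refused whole. A call with a gripper value outside its range is refused whole. The fingers move at their own pace and stop on an object; "force" is the grip in N (left out, the last holds). Time passes only in rows, so rows that repeat a pose let the fingers close. It gives the time, the measured TCP pose, the force and the opening at its end, in the units of the state.
- manip.state(): the state, without advancing time (a new reading comes with each control period).
- snapshot(name): name is "scene" or "top" or "wrist"; returns a dict with "color" (384x512x3 uint8, red, green, blue), "fovy" (degrees; the focal length in pixels is half the picture's height over the tangent of half this angle, whatever the lens; pixels are square), "cx", "cy" (the principal point, pixels), "view" (4x4, takes a point from world to camera coordinates); the wrist camera has in their place "hand_eye" (4x4, takes a point from camera to tool coordinates, whose origin is the TCP and whose axes are the tool frame's). Camera axes: x right, y down, z forward; pixel columns grow to the right and rows downward; lengths in m; the calibration is good to about 2 mm. A picture is of the moment at which its call begins: read the wrist's pose just before it. There is no depth.
- job.job_done(): hands the job in, once; it reports no verdict.
The state is a dict: "time": time; "q": joint angles; "qvel": joint speeds; "effort": joint torques, N m; "ee_pos": TCP position; "ee_rot": TCP orientation; "ft_force": force on the tool from outside, world axes, zero at the start; "moment": the same for the moment, N m; "finger_gap": opening from 0.0 (shut) to 1.0 (fully open).
Only numpy, scipy, OpenCV 4.12 (cv2) and the standard library are available. Lean on these libraries where they do the work, as an engineer would, in place of code of your own. Each camera call takes 0.05 s, during which the arm holds its last target.

## Working session

There is one attempt and no reset: what is moved stays moved. The work goes in short steps, Python scripts to look and compute and a tool call to move; the robot and the scene stay as the last step left them, time stands still between calls to the robot, and variables do not carry over. Pictures are saved under pics/ and viewed, and the job is handed in when it is done.

Besides the shell and the picture viewer there is one more tool, called after "Request:" by a JSON object that holds its "fn" and its "kwargs", one argument or row to a line. move_arm: Moves the arm, as the interface text tells. Its arguments: {"type":"object","properties":{"motion":{"type":"array"},"force":{"type":"number"}},"required":["motion"]}

```bash
ls; mkdir -p pics; python3 - <<'E'
from cell import manip, snapshot, job
import cv2,pickle
s=manip.state();print(s['time'],s['ee_pos'],s['ee_rot'],s['finger_gap'])
for n in("scene","top","wrist"):
    d=snapshot(n);pickle.dump(d,open(f"pics/{n}0.pkl","wb"))
    cv2.imwrite(f"pics/{n}0.png",d['color'][:,:,::-1]);print(n,{k:v for k,v in d.items() if k!='color'})
E
```

```text
pics
0.0 [ 0.14410874 -0.60752675  0.23019405] [[-1.88372925e-04  2.30668390e-01 -9.73032404e-01]
 [ 1.93487847e-03 -9.73030515e-01 -2.30668317e-01]
 [-9.99998110e-01 -1.92615112e-03 -2.63022698e-04]] 0.9971790382107198
scene {'fovy': 45.62057139961193, 'cx': 259.5704947782842, 'cy': 193.80911558928452, 'view': array([[ 0.15374551,  0.98801437,  0.01378107, -0.1567024 ],
       [ 0.55142888, -0.07421839, -0.83091384, -0.25215136],
       [-0.81993201,  0.13534855, -0.55623041,  1.74648249],
       [ 0.        ,  0.        ,  0.        ,  1.        ]])}
top {'fovy': 56.139570547682005, 'cx': 259.57722573794615, 'cy': 186.268277045174, 'view': array([[-8.93122450e-02, -9.96003356e-01, -7.98845650e-04,
         1.17993580e-01],
       [-9.72618665e-01,  8.73880480e-02, -2.15351485e-01,
         5.62313647e-01],
       [ 2.14560611e-01, -1.84565524e-02, -9.76536277e-01,
         9.86278761e-01],
       [ 0.00000000e+00,  0.00000000e+00,  0.00000000e+00,
         1.00000000e+00]])}
wrist {'fovy': 66.88024106055053, 'cx': 256.6563655894025, 'cy': 186.1143920519203, 'hand_eye': array([[ 2.18909701e-04, -2.61036251e-01,  9.65328974e-01,
        -1.42574022e-01],
       [ 9.99997978e-01, -1.87256638e-03, -7.33135527e-04,
        -6.50377786e-04],
       [ 1.99901753e-03,  9.65327182e-01,  2.61035314e-01,
        -6.74600386e-02],
       [ 0.00000000e+00,  0.00000000e+00,  0.00000000e+00,
         1.00000000e+00]])}
```

```bash
python3 - <<'E'
import cv2
for n in("scene0","top0"):
    im=cv2.imread(f"pics/{n}.png");cv2.imwrite(f"pics/{n}b.png",cv2.resize(im,(800,600),interpolation=cv2.INTER_CUBIC))
E
```

```text
(no output)
```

View pics/scene0b.png

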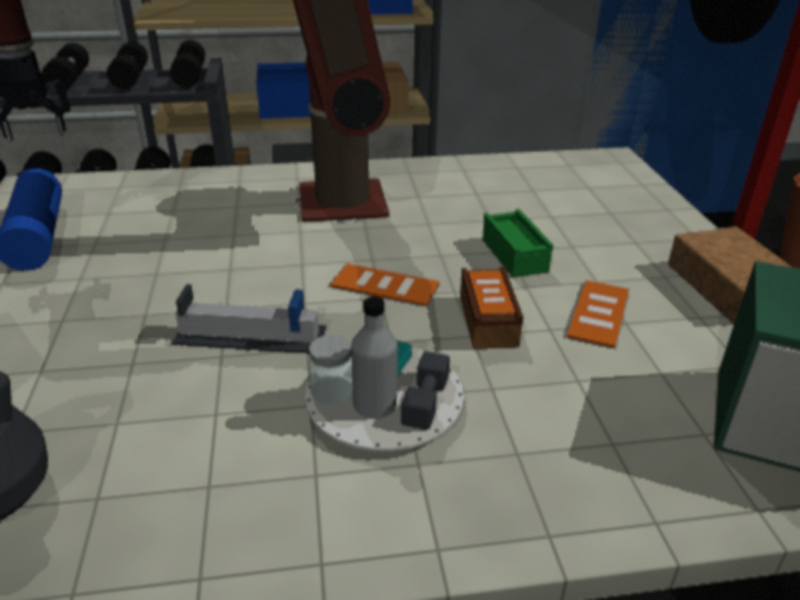

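View pics/top0b.png

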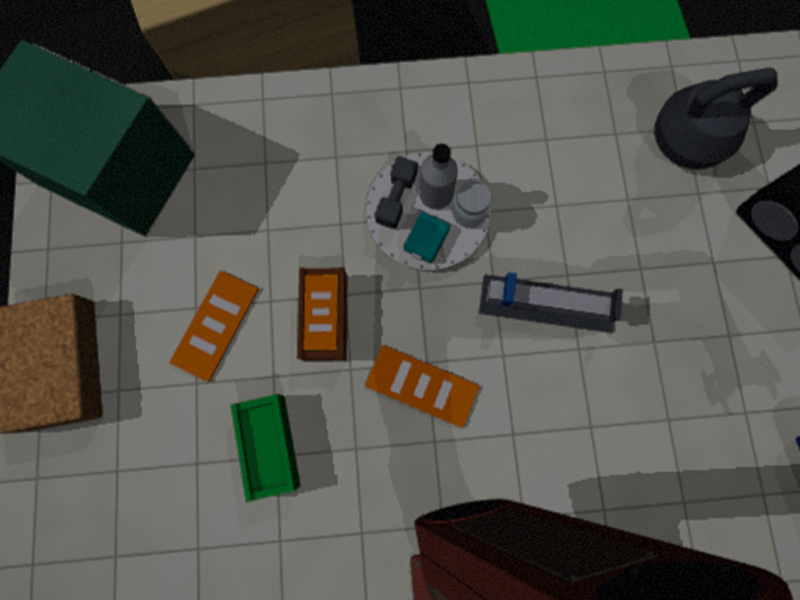

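The scene image shows the tray at about (490,305) and the holder at (250,325). The top image (800 px wide) shows the tray with the orange card at (322,314), and the holder with its stop at (510,290) and end wall at (617,305). I'll enlarge crops next.

```bash
cat > h.py <<'E'
import numpy as np,cv2,pickle
def ray(d,u,v,T=None):
    f=d['color'].shape[0]/2/np.tan(np.radians(d['fovy'])/2)
    c=np.array([(u-d['cx'])/f,(v-d['cy'])/f,1.])
    if 'view' in d:
        M=np.linalg.inv(d['view'])
    else: M=T@d['hand_eye']
    return M[:3,3],M[:3,:3]@c
def onz(d,u,v,z,T=None):
    o,r=ray(d,u,v,T);return o+r*(z-o[2])/r[2]
def proj(d,p,T=None):
    V=d['view'] if 'view' in d else np.linalg.inv(T@d['hand_eye'])
    f=d['color'].shape[0]/2/np.tan(np.radians(d['fovy'])/2)
    c=V[:3,:3]@np.asarray(p)+V[:3,3];return np.array([c[0]/c[2]*f+d['cx'],c[1]/c[2]*f+d['cy']])
def pose(s):
    T=np.eye(4);T[:3,:3]=s['ee_rot'];T[:3,3]=s['ee_pos'];return T
def crop(d,u0,v0,w,h,k,name):
    im=d['color'][v0:v0+h,u0:u0+w,::-1]
    cv2.imwrite(name,cv2.resize(im,None,fx=k,fy=k,interpolation=cv2.INTER_CUBIC))
E
python3 - <<'E'
from h import *
d=pickle.load(open('pics/top0.pkl','rb'))
crop(d,180,160,60,80,7,'pics/t_tray.png')
crop(d,300,165,110,55,7,'pics/t_hold.png')
d=pickle.load(open('pics/scene0.pkl','rb'))
crop(d,285,160,60,70,7,'pics/s_tray.png')
crop(d,105,175,110,55,7,'pics/s_hold.png')
E
```

```text
(no output)
```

View pics/t_tray.png

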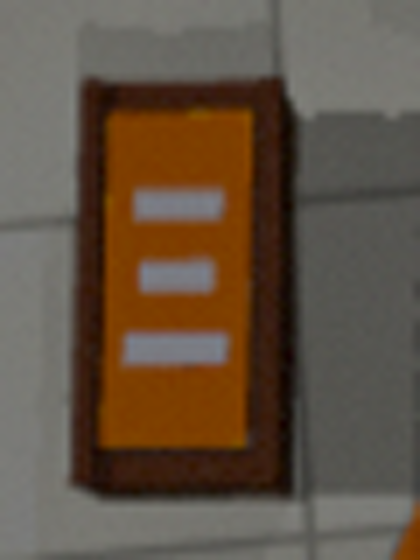

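View pics/t_hold.png

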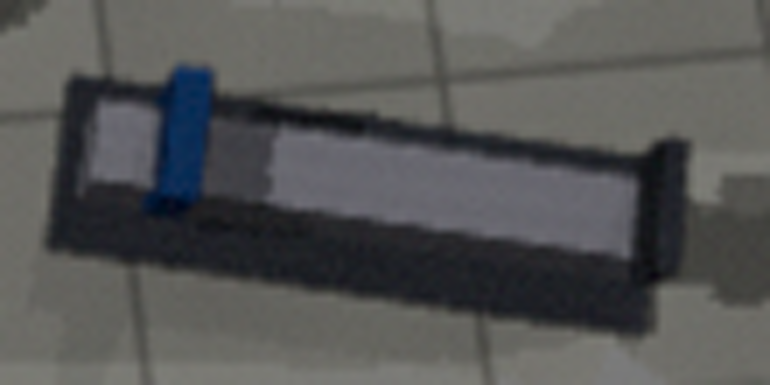

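View pics/s_hold.png

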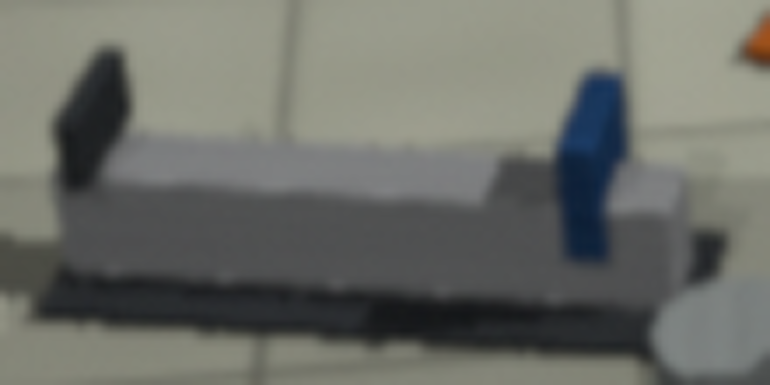

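View pics/s_tray.png

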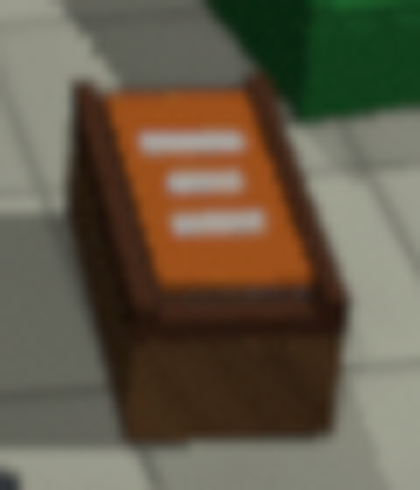

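Top crop (×7): card corners at (107,111), (253,111), (247,447), (99,447). Bed corners: (95,98), (85,190) on the left and (640,170), (632,257) at the wall. Base corners: (70,77), (50,248), (648,332).

```bash
cat > fit.py <<'E'
from h import *
from scipy.optimize import least_squares
t=pickle.load(open('pics/top0.pkl','rb'));s=pickle.load(open('pics/scene0.pkl','rb'))
def P(l,u0,v0,k=7): return [((x+.5)/k-.5+u0,(y+.5)/k-.5+v0) for x,y in l]
def fit(obs,g):
    def w(p,q):
        c,sn=np.cos(p[2]),np.sin(p[2]);return np.array([p[0]+c*q[0]-sn*q[1],p[1]+sn*q[0]+c*q[1],q[2]])
    f=lambda p:np.concatenate([proj(d,w(p,q))-uv for d,uv,q in obs])
    r=least_squares(f,g);return r.x,r.fun.reshape(-1,2)
ct=P([(107,111),(253,111),(247,447),(99,447)],180,160)
cs=P([(105,93),(250,92),(313,287),(155,290)],285,160)
# scene: near robot is top of picture; left = -y
L=[(.07,.03,.068),(.07,-.03,.068),(-.07,-.03,.068),(-.07,.03,.068)]
S=[(-.07,-.03,.068),(-.07,.03,.068),(.07,.03,.068),(.07,-.03,.068)]
print([onz(t,*u,.068).round(4) for u in ct]);print([onz(s,*u,.068).round(4) for u in cs])
for o in ([(t,u,q) for u,q in zip(ct,L)],[(s,u,q) for u,q in zip(cs,S)],[(t,u,q) for u,q in zip(ct,L)]+[(s,u,q) for u,q in zip(cs,S)]):
    x,r=fit(o,[.5,.2,0]);print('tray',x.round(4),abs(r).max().round(2))
ht=P([(95,98),(85,190),(640,170),(632,257),(70,77),(50,248),(648,332)],300,165)
H=[(.017,.155,.055),(-.017,.155,.055),(.017,-.07,.055),(-.017,-.07,.055),(.04,.165,.008),(-.04,.165,.008),(-.04,-.095,.008)]
x,r=fit([(t,u,q) for u,q in zip(ht,H)],[.5,-.2,0]);print('hold top',x.round(4),r.round(2).tolist())
hs=P([(35,318),(120,135),(100,185)],105,175)
Hs=[(.04,-.095,.008),(-.017,-.07,.055),(.017,-.07,.055)]
x2,r=fit([(s,u,q) for u,q in zip(hs,Hs)],[.5,-.2,0]);print('hold sc',x2.round(4),r.round(2).tolist())
x,r=fit([(t,u,q) for u,q in zip(ht,H)]+[(s,u,q) for u,q in zip(hs,Hs)],[.5,-.2,0]);print('hold',x.round(4),r.round(2).tolist())
c,sn=np.cos(x[2]),np.sin(x[2])
def loc(p): a=p[:2]-x[:2];return np.array([c*a[0]+sn*a[1],-sn*a[0]+c*a[1]]).round(4)
for u in P([(175,68),(213,70),(196,205),(155,205)],300,165): print('stop top', loc(onz(t,*u,.09)))
for u in P([(590,72),(620,75),(600,155),(560,148)],105,175): print('stop sc', loc(onz(s,*u,.09)))
E
python3 fit.py
```

```text
[array([0.6182, 0.2521, 0.068 ]), array([0.6127, 0.1916, 0.068 ]), array([0.4733, 0.2029, 0.068 ]), array([0.4787, 0.2624, 0.068 ])]
[array([0.475 , 0.2032, 0.068 ]), array([0.4823, 0.2642, 0.068 ]), array([0.6264, 0.2501, 0.068 ]), array([0.6202, 0.1893, 0.068 ])]
tray [ 0.5457  0.2272 -0.079 ] 0.16
tray [ 0.5515  0.2266 -0.0925] 0.7
tray [ 0.5472  0.2274 -0.0852] 1.48
hold top [ 0.5275 -0.2407 -0.2241] [[0.63, 0.77], [0.87, -1.15], [-0.56, 0.53], [-0.08, -0.53], [-0.5, -0.27], [-0.41, 0.64], [0.01, 0.05]]
hold sc [ 0.528  -0.2399 -0.1621] [[0.27, -0.14], [0.06, 0.16], [-0.33, 0.0]]
hold [ 0.5285 -0.2407 -0.2174] [[0.51, 0.78], [0.83, -1.13], [-0.65, 0.03], [-0.09, -1.03], [-0.66, -0.25], [-0.4, 0.69], [0.06, -0.48], [-0.27, -1.21], [0.48, -0.5], [-0.58, -0.7]]
stop top [0.0267 0.1298]
stop top [0.0278 0.1144]
stop top [-0.0289  0.1164]
stop top [-0.031   0.1328]
stop sc [-0.0221  0.1183]
stop sc [-0.0209  0.1303]
stop sc [0.0344 0.133 ]
stop sc [0.031  0.1172]
```

```bash
cat > g.py <<'E'
from h import *
from scipy.spatial.transform import Rotation as R
from cell import manip,snapshot,job
def tgt(yaw):
    z=np.array([-np.cos(yaw),-np.sin(yaw),0]);x=np.array([0,0,-1.]);return np.stack([x,np.cross(z,x),z],1)
def go(pos,yaw,s=None):
    s=s or manip.state();A=s['ee_rot']
    sh=A.T@(np.array(pos)-s['ee_pos'])/.4; rv=R.from_matrix(A.T@tgt(yaw)).as_rotvec()/(np.pi/4)
    print('t',s['time'],'at',s['ee_pos'].round(4),'shift',sh.round(4),'turn',rv.round(4),'rows>=',np.ceil(max(np.linalg.norm(sh)*8,np.linalg.norm(rv)*45/8.59)))
E
python3 -c "
from g import *
go((.30,-.25,.33),0);go((.3,-.2,.33),-.083)
for p in [(.60,.22,.214)]:
  for n in 'scene','top': print(proj(pickle.load(open('pics/%s0.pkl'%n,'rb')),p))
d=pickle.load(open('pics/top0.pkl','rb'));print(onz(d,430/1.5625,210/1.5625,.024),onz(d,441/1.5625,152/1.5625,.21))"
```

```text
t 0.15 at [ 0.1441 -0.6077  0.2305] shift [-0.2476 -0.7806 -0.5855] turn [0.2964 0.     0.0019] rows>= 9.0
t 0.15 at [ 0.1441 -0.6077  0.2305] shift [-0.2474 -0.9022 -0.6143] turn [4.021e-01 1.000e-04 1.900e-03] rows>= 9.0
[320.63121199 148.58371351]
[197.75174228 167.06129979]
[0.73922497 0.00330683 0.024     ] [ 0.77131014 -0.01070681  0.21      ]
```

Request:
{"fn": "move_arm", "kwargs": {
  "motion": [
    [-1,-0.25,-0.4,-0.3,0.15,0,0],
    [-1,-0.25,-0.78,-0.585,0.4,0,0.002],
    [-1,-0.25,-0.78,-0.585,0.4,0,0.002],
    [-1,-0.25,-0.78,-0.585,0.4,0,0.002],
    [-1,-0.25,-0.78,-0.585,0.4,0,0.002],
    [-1,-0.25,-0.78,-0.585,0.4,0,0.002],
    [-1,-0.25,-0.78,-0.585,0.4,0,0.002],
    [-1,-0.25,-0.78,-0.585,0.4,0,0.002]
  ]
}}

```text
time: 0.95
ee_pos: [0.2985, -0.2521, 0.3307]
ee_rot: [[0.0, -0.082, -0.997], [-0.002, -0.997, 0.082], [-1.0, 0.002, -0.001]]
ft_force: [1.6, -1.0, 0.1]
finger_gap: -0.003
```

```bash
python3 -c "
from g import *
go((.48,.1,.33),-.083)"
```

```text
t 0.95 at [ 0.2985 -0.2521  0.3307] shift [ 5.000e-04 -9.146e-01 -3.799e-01] turn [ 0.0011 -0.0008 -0.0021] rows>= 8.0
```

Request:
{"fn": "move_arm", "kwargs": {
  "motion": [
    [-1,0,-0.9,-0.38,0,0,0],
    [-1,0,-0.9,-0.38,0,0,0],
    [-1,0,-0.9,-0.38,0,0,0],
    [-1,0,-0.9,-0.38,0,0,0],
    [-1,0,-0.9,-0.38,0,0,0],
    [-1,0,-0.9,-0.38,0,0,0],
    [-1,0,-0.9,-0.38,0,0,0],
    [-1,0,-0.9,-0.38,0,0,0]
  ]
}}

```text
time: 1.75
ee_pos: [0.4796, 0.0952, 0.3297]
ee_rot: [[0.0, -0.08, -0.997], [-0.001, -0.997, 0.08], [-1.0, 0.001, -0.0]]
ft_force: [-0.0, -0.9, -0.0]
finger_gap: -0.002
```

```bash
python3 -c "
from g import *
go((.54,.226,.25),-.083)"
```

```text
t 1.75 at [0.4796 0.0952 0.3297] shift [ 0.1988 -0.3383 -0.1244] turn [ 0.0041 -0.0003 -0.0016] rows>= 4.0
```

Request:
{"fn": "move_arm", "kwargs": {
  "motion": [
    [-1,0.15,-0.335,-0.125,0.004,0,-0.001],
    [-1,0.15,-0.335,-0.125,0.004,0,-0.001],
    [-1,0.15,-0.335,-0.125,0.004,0,-0.001],
    [-1,0.15,-0.335,-0.125,0.004,0,-0.001],
    [-1,0.15,-0.335,-0.125,0.004,0,-0.001],
    [-1,0.15,-0.335,-0.125,0.004,0,-0.001]
  ]
}}

```text
time: 2.35
ee_pos: [0.5398, 0.2211, 0.2703]
ee_rot: [[0.001, -0.085, -0.996], [-0.001, -0.996, 0.085], [-1.0, 0.001, -0.001]]
ft_force: [-0.0, -1.4, 0.7]
finger_gap: -0.001
```

```bash
cat >> g.py <<'E'
def look(tag):
    s=manip.state();d=snapshot('wrist');pickle.dump((s,d),open(f'pics/{tag}.pkl','wb'))
    crop(d,0,0,512,384,1.5625,f'pics/{tag}.png');print(s['time'],s['ee_pos'].round(4),s['finger_gap']);return s,d
E
python3 -c "
from g import *
look('w1')"
```

```text
2.35 [0.5398 0.2211 0.2703] -0.0013982968856279165
```

View pics/w1.png

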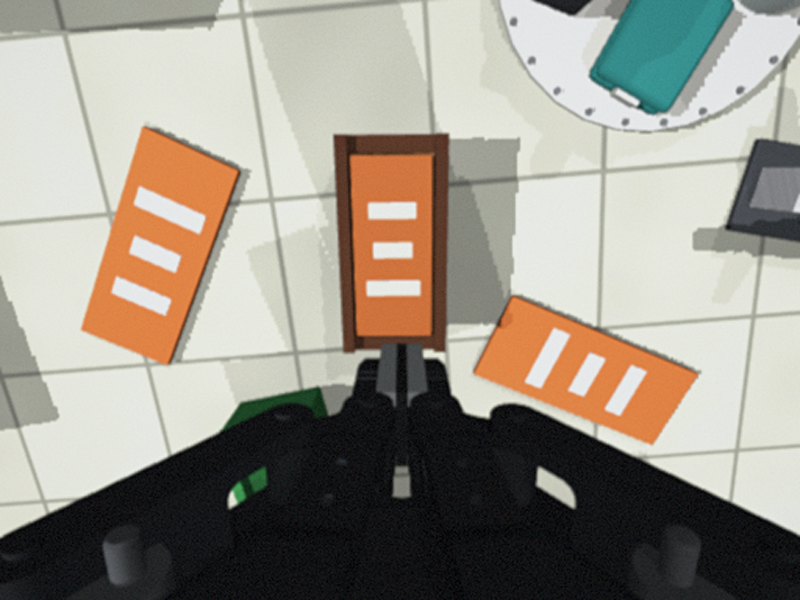

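The wrist picture shows the top card with corners at about (350,155), (433,154), (432,335) and (357,336). The two larger cards lie on the counter at either side.

```bash
python3 -c "
from g import *
s,d=pickle.load(open('pics/w1.pkl','rb'));T=pose(s)
c=[onz(d,(u+.5)/1.5625-.5,(v+.5)/1.5625-.5,.068,T) for u,v in [(350,155),(433,154),(432,335),(357,336)]]
for p in c: print(p.round(4))
c=np.array(c);m=c.mean(0);print(m.round(4)); e=(c[0]+c[1]-c[2]-c[3])/2;print(np.linalg.norm(e),np.arctan2(e[1],e[0]))
crop(d,205,75,100,150,5,'pics/w1c.png')"
```

```text
[0.6195 0.2528 0.068 ]
[0.6149 0.1925 0.068 ]
[0.4753 0.2029 0.068 ]
[0.4797 0.2634 0.068 ]
[0.5474 0.2279 0.068 ]
0.1400695433608165 -0.07500144684382283
```

View pics/w1c.png

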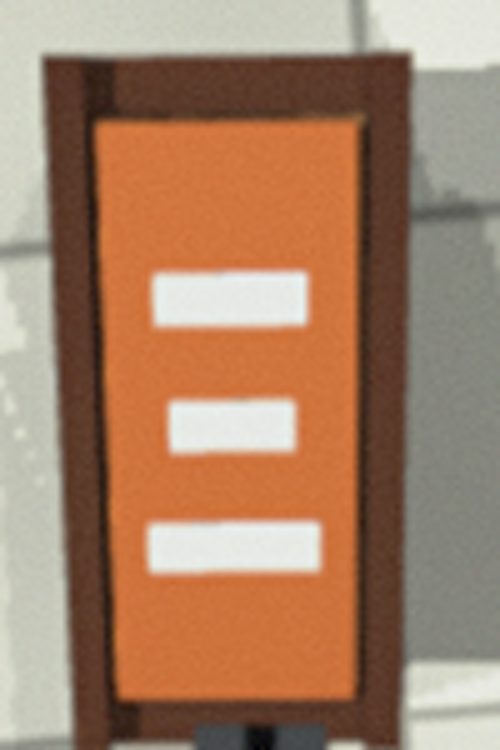

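```bash
python3 -c "
from g import *
go((.6467,.22,.1),-.077)"
```

```text
t 2.4 at [0.5401 0.2208 0.2709] shift [ 0.4277 -0.021  -0.2651] turn [-0.0108 -0.0022 -0.0009] rows>= 5.0
```

Request:
{"fn": "move_arm", "kwargs": {
  "motion": [
    [-1,0,-0.02,-0.265,-0.01,-0.002,-0.001],
    [-1,0,-0.02,-0.265,-0.01,-0.002,-0.001],
    [-1,0.1,-0.02,-0.265,-0.01,-0.002,-0.001],
    [-1,0.3,-0.02,-0.265,-0.01,-0.002,-0.001],
    [-1,0.43,-0.02,-0.265,-0.01,-0.002,-0.001],
    [-1,0.43,-0.02,-0.265,-0.01,-0.002,-0.001],
    [-1,0.43,-0.02,-0.265,-0.01,-0.002,-0.001],
    [-1,0.43,-0.02,-0.265,-0.01,-0.002,-0.001]
  ]
}}

```text
time: 3.2
ee_pos: [0.6469, 0.2197, 0.0996]
ee_rot: [[0.0, -0.078, -0.997], [0.0, -0.997, 0.078], [-1.0, -0.0, -0.0]]
ft_force: [0.3, -0.2, 1.0]
finger_gap: 0.0
```

```bash
python3 -c "
from g import *
go((.6467,.22,.0642),-.077);look('w2')"
```

```text
t 3.2 at [0.6469 0.2197 0.0996] shift [ 0.0885 -0.0008  0.0007] turn [-0.0014 -0.0001  0.0004] rows>= 1.0
3.2 [0.6469 0.2197 0.0996] 9.626890957793228e-05
```

View pics/w2.png

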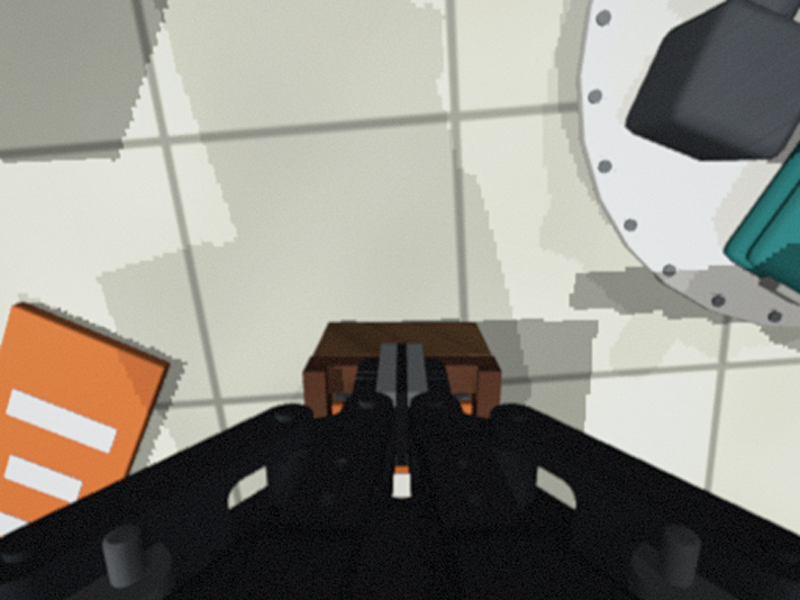

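The fingers at column 402 are centred between the cheeks (305 and 500) and just behind the tray's rear edge. Next I'll lower and push.

Request:
{"fn": "move_arm", "kwargs": {
  "motion": [
    [-1,0.0885,0,0,0,0,0],
    [-1,0.0885,0,0,0,0,0],
    [-1,0.0885,0,0,0,0,0],
    [-1,0.0885,0,0.03,0,0,0],
    [-1,0.0885,0,0.05,0,0,0],
    [-1,0.0885,0,0.07,0,0,0],
    [-1,0.0885,0,0.09,0,0,0],
    [-1,0.0885,0,0.1,0,0,0]
  ]
}}

```text
time: 4.05
ee_pos: [0.6068, 0.2241, 0.0641]
ee_rot: [[0.001, -0.076, -0.997], [0.001, -0.997, 0.076], [-1.0, -0.001, -0.001]]
ft_force: [1.3, 0.2, 0.8]
finger_gap: 0.0
```

```bash
python3 -c "
from g import *
go((.547+.0110,.2277-.077*.011,.0642),-.077)
d=snapshot('scene');crop(d,270,140,100,100,6,'pics/s2.png');d=snapshot('top');crop(d,160,140,100,100,6,'pics/t2.png')"
```

```text
t 4.05 at [0.6068 0.2241 0.0641] shift [-0.0005  0.0025  0.1221] turn [ 0.0006 -0.0017  0.0011] rows>= 1.0
```

View pics/s2.png

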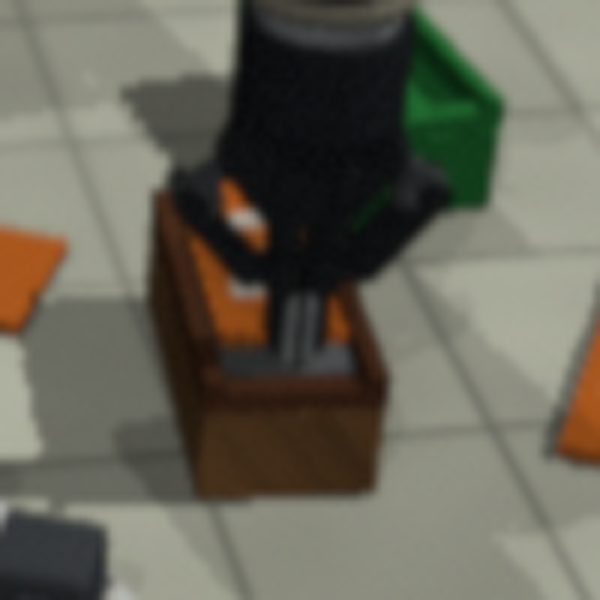

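The card is sliding, and the grey card beneath now shows behind it. I'll push on by 49 mm.

Request:
{"fn": "move_arm", "kwargs": {
  "motion": [
    [-1,0,0,0.02,0,0,0],
    [-1,0,0,0.04,0,0,0],
    [-1,0,0,0.06,0,0,0],
    [-1,0,0,0.08,0,0,0],
    [-1,0,0,0.1,0,0,0],
    [-1,0,0,0.115,0,0,0],
    [-1,0,0,0.122,0,0,0],
    [-1,0,0,0.122,0,0,0]
  ]
}}

```text
time: 4.95
ee_pos: [0.5568, 0.2275, 0.0622]
ee_rot: [[-0.002, -0.076, -0.997], [-0.0, -0.997, 0.076], [-1.0, 0.0, 0.002]]
ft_force: [0.7, -0.5, 0.3]
finger_gap: -0.0
```

```bash
python3 -c "
from g import *
go((.547+.0110,.2277-.077*.011,.0642),-.077)
"
```

```text
t 4.95 at [0.5568 0.2275 0.0622] shift [-0.0049  0.0015 -0.0031] turn [ 0.0008  0.003  -0.0003] rows>= 1.0
```

Request:
{"fn": "move_arm", "kwargs": {
  "motion": [
    [-1,-0.005,0,-0.02,0,0,0],
    [-1,-0.005,0,-0.03,0,0,0],
    [-1,-0.1,0,-0.03,0,0,0],
    [-1,-0.25,0,-0.03,0,0,0],
    [1,-0.4,0,0.05,0,0,0],
    [1,-0.4,0,0.18,0,0,0],
    [1,-0.4,0,0.25,0,0,0],
    [1,-0.4,0,0.25,0,0,0]
  ]
}}

```text
time: 5.75
ee_pos: [0.4548, 0.2357, 0.2239]
ee_rot: [[-0.002, -0.075, -0.997], [0.001, -0.997, 0.075], [-1.0, -0.001, 0.002]]
ft_force: [0.3, 0.4, -0.2]
finger_gap: 0.683
```

Request:
{"fn": "move_arm", "kwargs": {
  "motion": [
    [1,0,0,0,0,0,0],
    [1,0,0,0,0,0,0]
  ]
}}

```text
time: 5.95
ee_pos: [0.4593, 0.2351, 0.2228]
ee_rot: [[-0.0, -0.077, -0.997], [0.0, -0.997, 0.077], [-1.0, -0.0, 0.0]]
ft_force: [-0.8, -0.2, -0.2]
finger_gap: 0.99
```

```bash
python3 -c "
from g import *
look('w3')
d=snapshot('top');pickle.dump(d,open('pics/top3.pkl','wb'));crop(d,160,140,100,120,5,'pics/t3.png')"
```

```text
5.95 [0.4593 0.2351 0.2228] 0.9895794557207801
```

View pics/w3.png

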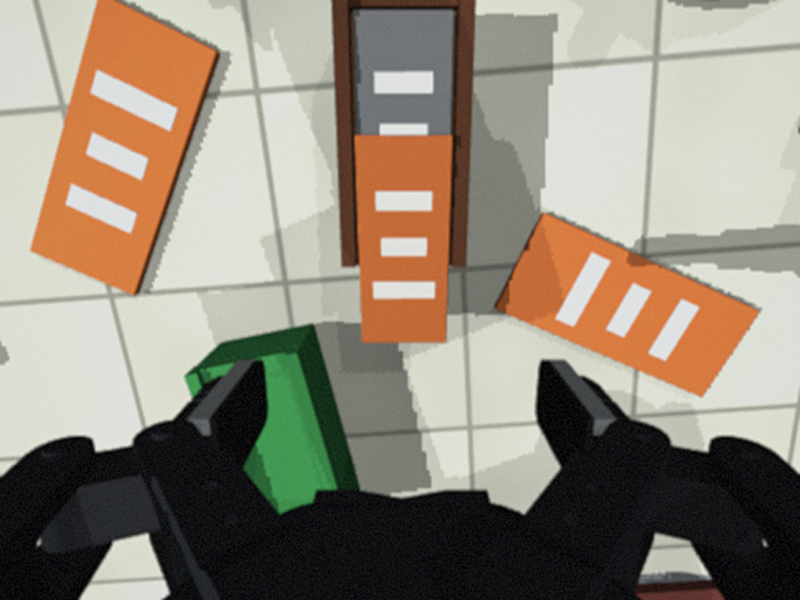

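View pics/t3.png

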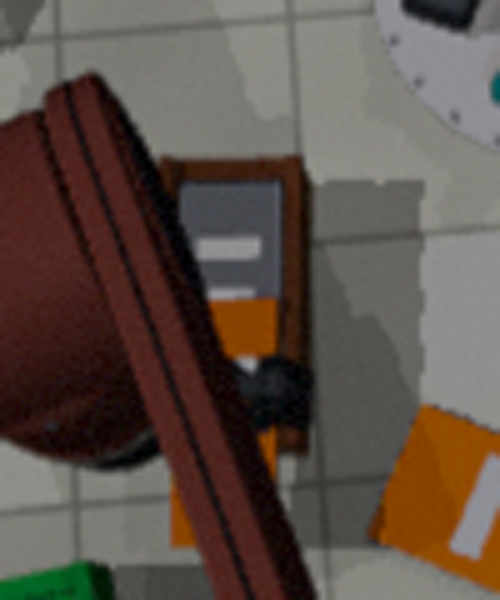

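Card corners in the wrist picture are (355,135), (452,135), (447,342) and (362,342). The green look-alike's nearest rim corners are (315,325) and (187,374), and its right edge runs down to about (357,490).

```bash
python3 -c "
from g import *
s,d=pickle.load(open('pics/w3.pkl','rb'));T=pose(s)
q=lambda u,v,z:onz(d,(u+.5)/1.5625-.5,(v+.5)/1.5625-.5,z,T)
c=np.array([q(u,v,.068) for u,v in [(355,135),(452,135),(447,342),(362,342)]])
print(c.round(4));m=c.mean(0);e=(c[0]+c[1]-c[2]-c[3])/2;print(m.round(4),np.linalg.norm(e),np.arctan2(e[1],e[0]))
u=np.array([np.cos(-.077),np.sin(-.077)]);n=np.array([-u[1],u[0]])
a=m[:2]-[.547,.2277];print('tray',a@u,a@n)
for g in [(315,325),(187,374),(300,357)]:
  for z in (.04,.067): p=q(*g,z);b=p[:2]-[.547,.2277];print(g,z,p.round(4),b@u,b@n)
t=pickle.load(open('pics/top0.pkl','rb'))
for g in [(232,405),(284,396),(299,487),(247,500)]:
  for z in (.0,.067): p=onz(t,(g[0]+.5)/1.5625-.5,(g[1]+.5)/1.5625-.5,z);b=p[:2]-[.547,.2277];print(g,z,p.round(4),b@u,b@n)
"
```

```text
[[0.5484 0.2581 0.068 ]
 [0.5436 0.1982 0.068 ]
 [0.4068 0.2085 0.068 ]
 [0.4115 0.2677 0.068 ]]
[0.4776 0.2331 0.068 ] 0.13723134172370763 -0.0726814936983106
tray -0.06965052067015838 7.465412707379351e-05
(315, 325) 0.04 [0.4171 0.3053 0.04  ] -0.13544427641075724 0.06739516277254026
(315, 325) 0.067 [0.4262 0.2991 0.067 ] -0.12593072600240868 0.061935143976461646
(187, 374) 0.04 [0.3848 0.4102 0.04  ] -0.175718767737509 0.16945435124629915
(187, 374) 0.067 [0.3966 0.3953 0.067 ] -0.16286316670009415 0.15552527514361333
(300, 357) 0.04 [0.3921 0.3202 0.04  ] -0.1615615632823763 0.08033671473804874
(300, 357) 0.067 [0.4032 0.3128 0.067 ] -0.1498807528505393 0.07380278239365191
(232, 405) 0.0 [0.3944 0.413  0.    ] -0.1664479084695293 0.17305509624162868
(232, 405) 0.067 [0.3914 0.3929 0.067 ] -0.167885289498664 0.15271242441985894
(284, 396) 0.0 [0.4023 0.3144 0.    ] -0.15093153550321659 0.07533650020783436
(284, 396) 0.067 [0.3988 0.3003 0.067 ] -0.15332766572354645 0.06103181323700465
(299, 487) 0.0 [0.2357 0.2941 0.    ] -0.315474226358 0.0422153568166663
(299, 487) 0.067 [0.2425 0.2812 0.067 ] -0.30770334318437464 0.02995720929849632
(247, 500) 0.0 [0.2216 0.3897 0.    ] -0.3368763445461849 0.13647536230766538
(247, 500) 0.067 [0.2293 0.371  0.067 ] -0.3277830348269142 0.11839293457769882
```

```bash
python3 -c "
from g import *
go((.4373,.2362,.12),-.076);go((.4373,.2362,.042),-.076)"
```

```text
t 6.05 at [0.4592 0.2349 0.2223] shift [0.2559 0.001  0.0544] turn [-0.0019  0.002  -0.0002] rows>= 3.0
t 6.05 at [0.4592 0.2349 0.2223] shift [0.4509 0.0009 0.0541] turn [-0.0019  0.002  -0.0002] rows>= 4.0
```

Request:
{"fn": "move_arm", "kwargs": {
  "motion": [
    [1,0.05,0,0.054,0,0,0],
    [1,0.15,0,0.054,0,0,0],
    [1,0.25,0,0.054,0,0,0],
    [1,0.25,0,0.054,0,0,0],
    [1,0.35,0,0.054,0,0,0],
    [1,0.45,0,0.054,0,0,0],
    [1,0.45,0,0.054,0,0,0],
    [1,0.45,0,0.054,0,0,0]
  ]
}}

```text
time: 6.85
ee_pos: [0.4371, 0.2369, 0.0437]
ee_rot: [[-0.002, -0.077, -0.997], [-0.0, -0.997, 0.077], [-1.0, 0.0, 0.002]]
ft_force: [0.4, -0.5, 0.6]
finger_gap: 1.0
```

```bash
python3 -c "
from g import *
go((.4373,.2362,.042),-.076);look('w4')
d=snapshot('scene');crop(d,260,100,110,110,5,'pics/s4.png')"
```

```text
t 6.85 at [0.4371 0.2369 0.0437] shift [ 0.0043  0.0016 -0.0005] turn [-0.0013  0.0024 -0.0003] rows>= 1.0
6.85 [0.4371 0.2369 0.0437] 0.9999744499912128
```

View pics/w4.png

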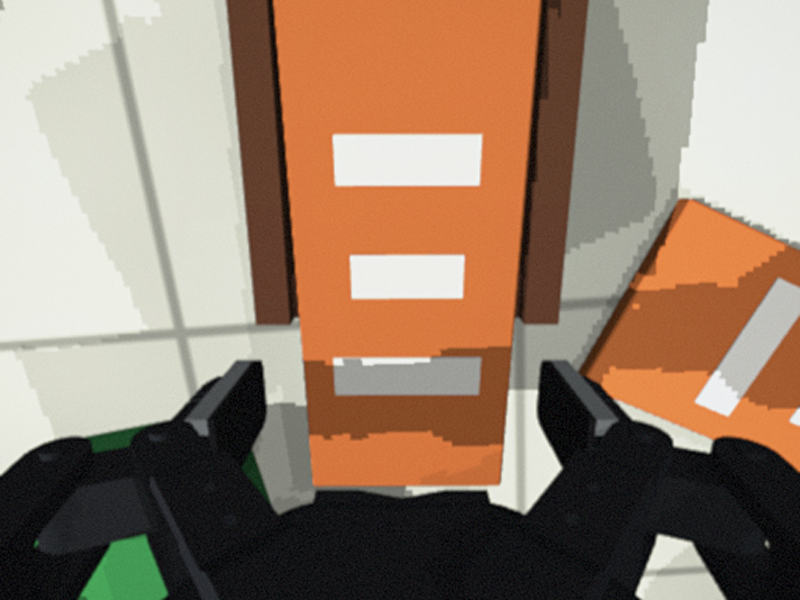

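View pics/s4.png

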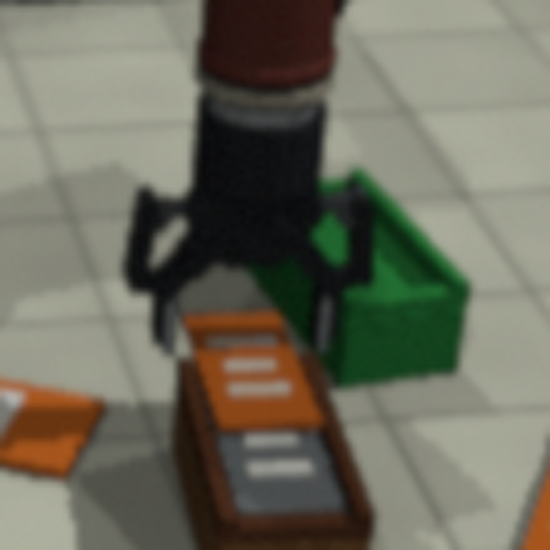

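Request:
{"fn": "move_arm", "kwargs": {
  "motion": [
    [1,0.014,0.004,0,0,0,0],
    [1,0.014,0.004,0,0,0,0],
    [0.2,0.014,0.004,0,0,0,0],
    [0.2,0.014,0.004,0,0,0,0],
    [-1,0.014,0.004,0,0,0,0],
    [-1,0.014,0.004,0,0,0,0],
    [-1,0.014,0.004,0,0,0,0],
    [-1,0.014,0.004,0,0,0,0]
  ],
  "force": 50
}}

```text
time: 7.75
ee_pos: [0.4364, 0.2353, 0.0375]
ee_rot: [[-0.001, -0.076, -0.997], [0.0, -0.997, 0.076], [-1.0, -0.0, 0.001]]
ft_force: [-1.3, -1.1, 6.2]
finger_gap: 0.691
```

```bash
python3 -c "
from g import *
look('w5')
d=snapshot('scene');crop(d,260,100,110,110,5,'pics/s5.png')"
```

```text
7.75 [0.4364 0.2353 0.0375] 0.6909370269059184
```

View pics/w5.png

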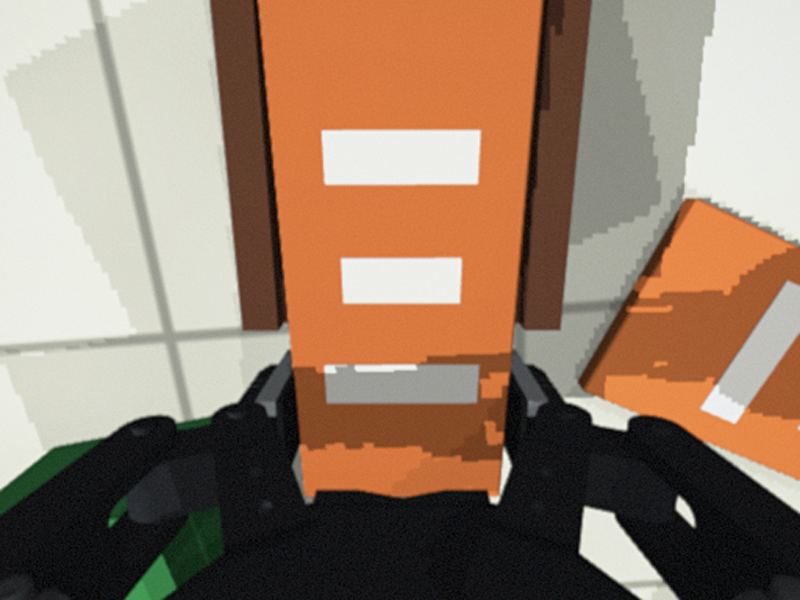

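View pics/s5.png

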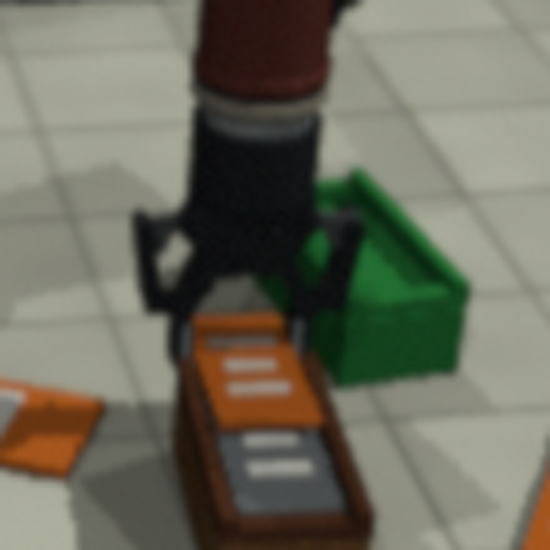

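The fingers have closed on both long edges, stopping at an opening of 0.69 (about 59 mm). Next I'll lift.

Request:
{"fn": "move_arm", "kwargs": {
  "motion": [
    [-1,0,0,0,0,0,0],
    [-1,-0.02,0,0,0,0,0],
    [-1,-0.05,0,0,0,0,0],
    [-1,-0.1,0,0,0,0,0],
    [-1,-0.15,0,0,0,0,0],
    [-1,-0.2,0,0,0,0,0],
    [-1,-0.2,0,0,0,0,0]
  ],
  "force": 70
}}

```text
time: 8.55
ee_pos: [0.4386, 0.2361, 0.1206]
ee_rot: [[0.005, -0.076, -0.997], [0.002, -0.997, 0.077], [-1.0, -0.003, -0.005]]
ft_force: [0.3, 0.6, -0.9]
finger_gap: 0.684
```

```bash
python3 -c "
from g import *
look('w6')
go((.42,.05,.26),.2);go((.42,.05,.26),.6)
d=snapshot('scene');crop(d,240,80,130,130,5,'pics/s6.png')"
```

```text
8.55 [0.4386 0.2361 0.1206] 0.6835518121460612
t 8.6 at [0.4376 0.2357 0.1188] shift [-0.3538  0.4656  0.0075] turn [-0.3522 -0.0031  0.0016] rows>= 5.0
t 8.6 at [0.4376 0.2357 0.1188] shift [-0.3538  0.4656  0.0075] turn [-0.8615 -0.0034  0.001 ] rows>= 5.0
```

View pics/w6.png

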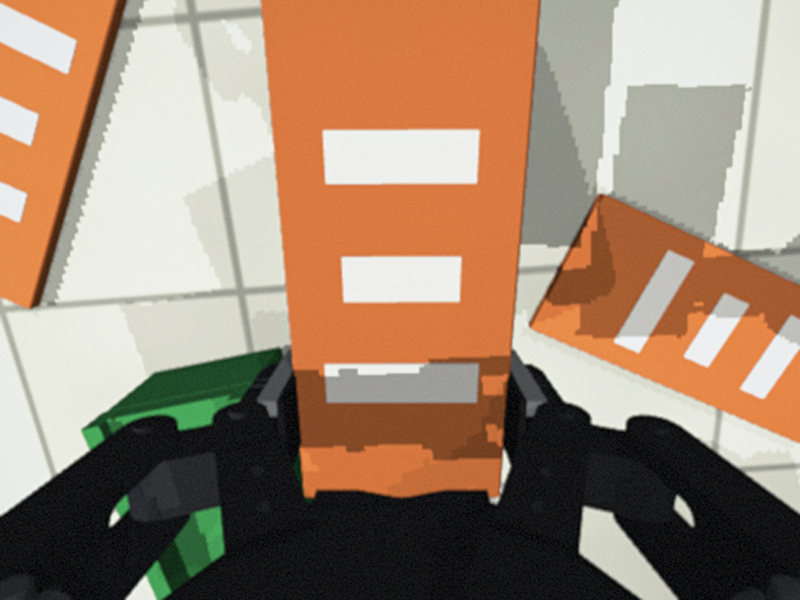

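View pics/s6.png

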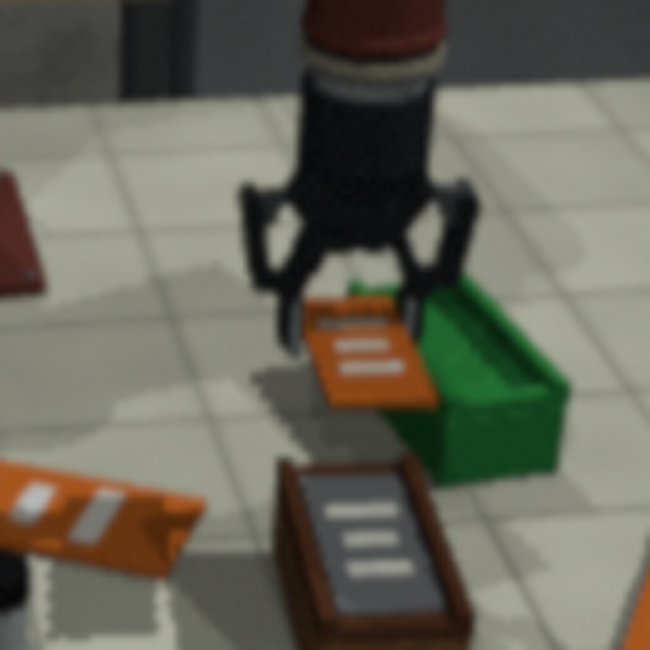

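The card is level, unchanged in the wrist view, and clear of the tray. The grey card stays behind. Next is the carry to the holder.

Request:
{"fn": "move_arm", "kwargs": {
  "motion": [
    [-1,-0.15,0.05,0,0,0,0],
    [-1,-0.25,0.15,0,-0.1,0,0],
    [-1,-0.35,0.25,0,-0.25,0,0],
    [-1,-0.35,0.36,0,-0.4,0,0],
    [-1,-0.35,0.46,0,-0.55,0,0],
    [-1,-0.35,0.46,0,-0.7,0,0],
    [-1,-0.35,0.46,0,-0.86,0,0],
    [-1,-0.35,0.46,0,-0.86,0,0]
  ]
}}

```text
time: 9.45
ee_pos: [0.4217, 0.0511, 0.2556]
ee_rot: [[-0.004, 0.563, -0.826], [0.0, -0.826, -0.563], [-1.0, -0.002, 0.003]]
ft_force: [-0.1, 0.0, -1.5]
finger_gap: 0.681
```

```bash
python3 -c "
from g import *
go((.50,-.22,.25),1.15)"
```

```text
t 9.45 at [0.4217 0.0511 0.2556] shift [0.0132 0.6703 0.22  ] turn [-0.7025  0.0026  0.0038] rows>= 6.0
```

Request:
{"fn": "move_arm", "kwargs": {
  "motion": [
    [-1,0,0.1,0.03,-0.1,0,0],
    [-1,0,0.2,0.06,-0.2,0,0],
    [-1,0,0.32,0.1,-0.32,0,0],
    [-1,0,0.44,0.14,-0.44,0,0],
    [-1,0,0.56,0.18,-0.56,0,0],
    [-1,0,0.67,0.22,-0.7,0,0],
    [-1,0,0.67,0.22,-0.7,0,0],
    [-1,0,0.67,0.22,-0.7,0,0]
  ]
}}

```text
time: 10.25
ee_pos: [0.5004, -0.2195, 0.255]
ee_rot: [[-0.004, 0.91, -0.414], [0.002, -0.414, -0.91], [-1.0, -0.005, -0.0]]
ft_force: [-0.9, 0.3, -0.7]
finger_gap: 0.682
```

```bash
python3 -c "
from g import *
go((.521,-.271,.18),1.351)"
```

```text
t 10.25 at [ 0.5004 -0.2195  0.255 ] shift [0.1869 0.1012 0.0958] turn [-0.2638 -0.001   0.0059] rows>= 2.0
```

Request:
{"fn": "move_arm", "kwargs": {
  "motion": [
    [-1,0.05,0.05,0.05,-0.13,0,0.003],
    [-1,0.12,0.1,0.095,-0.263,0,0.006],
    [-1,0.187,0.1,0.095,-0.263,0,0.006],
    [-1,0.187,0.1,0.095,-0.263,0,0.006],
    [-1,0.187,0.1,0.095,-0.263,0,0.006],
    [-1,0.187,0.1,0.095,-0.263,0,0.006]
  ]
}}

```text
time: 10.85
ee_pos: [0.5226, -0.2696, 0.184]
ee_rot: [[0.005, 0.977, -0.214], [-0.003, -0.214, -0.977], [-1.0, 0.006, 0.001]]
ft_force: [0.1, 0.0, -1.0]
finger_gap: 0.681
```

```bash
python3 -c "
from g import *
look('w7')
go((.521,-.271,.18),1.351)
d=snapshot('top');pickle.dump(d,open('pics/top7.pkl','wb'));crop(d,290,140,130,110,6,'pics/t7.png')
d=snapshot('scene');pickle.dump(d,open('pics/sc7.pkl','wb'));crop(d,90,120,130,110,6,'pics/s7.png')"
```

```text
10.85 [ 0.5226 -0.2696  0.184 ] 0.681485712066812
t 10.9 at [ 0.5227 -0.27    0.1843] shift [ 0.0108 -0.0036  0.0034] turn [ 0.0059  0.0023 -0.0082] rows>= 1.0
```

View pics/w7.png

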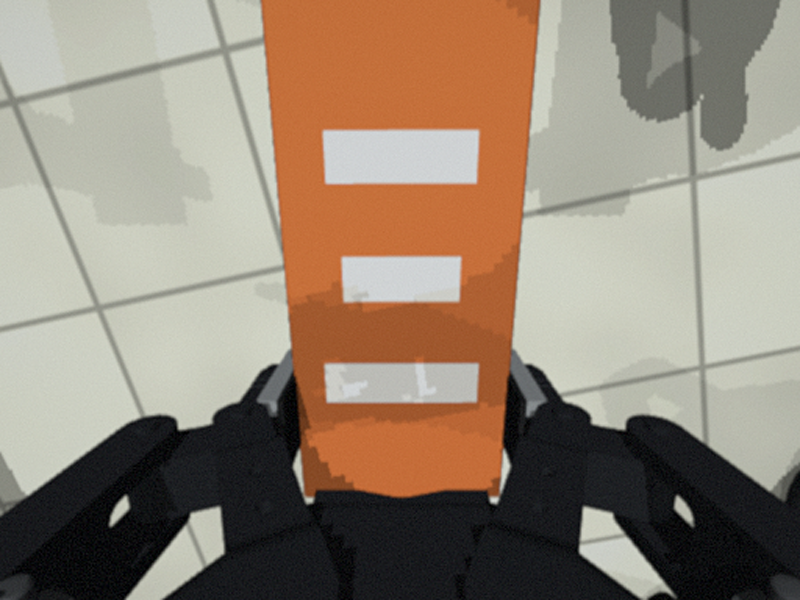

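View pics/t7.png

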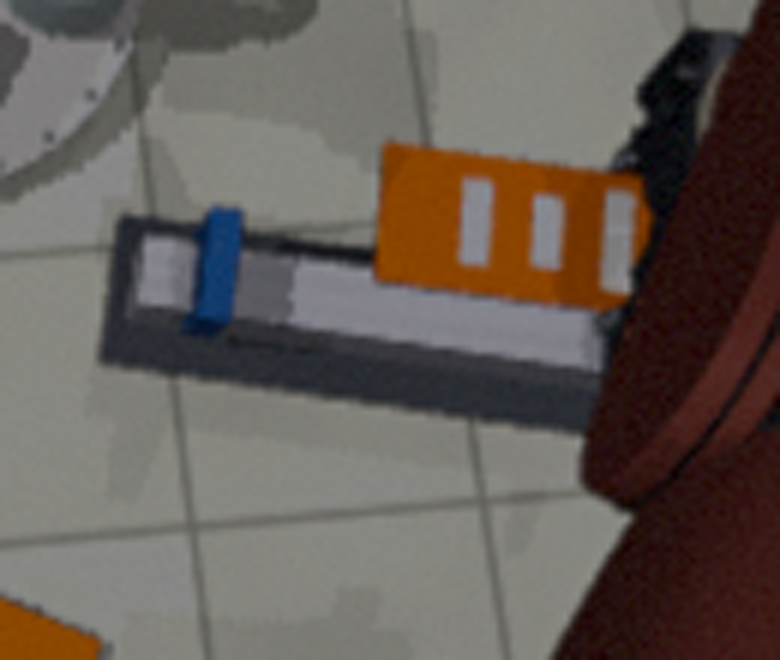

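View pics/s7.png

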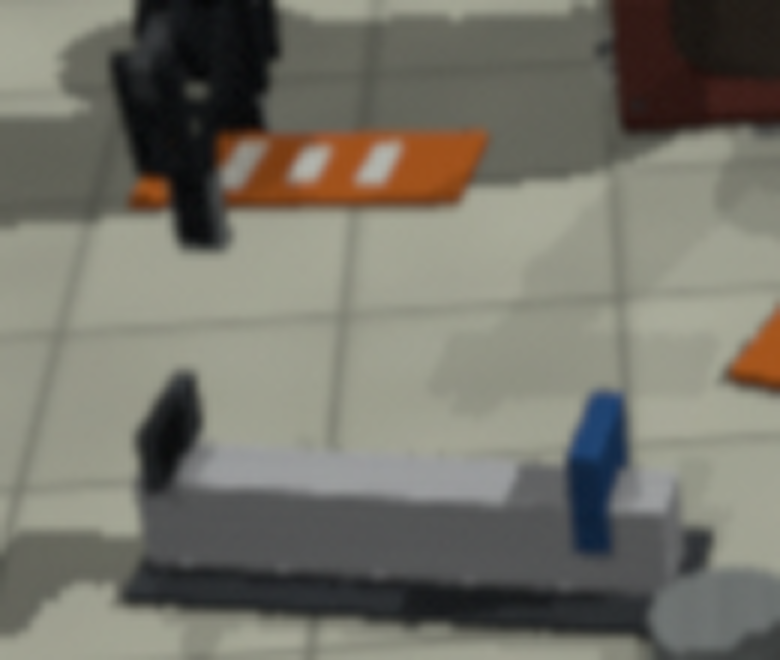

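The wrist view shows only the card, which hides the holder. I'll check the holder's yaw from its long edges in the top picture.

```bash
python3 - <<'E'
from g import *
t=pickle.load(open('pics/top0.pkl','rb'));s=pickle.load(open('pics/sc7.pkl','rb'))
def yw(d,a,b,z,u0,v0,k):
    p,q=[onz(d,(x+.5)/k-.5+u0,(y+.5)/k-.5+v0,z) for x,y in(a,b)];e=p-q;print(p.round(4),q.round(4),np.linalg.norm(e),'yaw',np.arctan2(e[1],e[0])-np.pi/2)
yw(t,(50,248),(648,332),.008,300,165,7)
yw(t,(85,190),(632,257),.055,300,165,7)
yw(t,(270,200),(632,257),.055,300,165,7)
yw(t,(160,100),(640,170),.055,300,165,7)
yw(s,(660,515),(165,490),.055,90,120,6)
yw(s,(640,633),(125,602),.008,90,120,6)
E
```

```text
[ 0.527  -0.0725  0.008 ] [ 0.4675 -0.3245  0.008 ] 0.2589460970934924 yaw -0.23184005509245642
[ 0.5422 -0.0829  0.055 ] [ 0.4938 -0.3052  0.055 ] 0.22748560716648375 yaw -0.21445578194075687
[ 0.5311 -0.1591  0.055 ] [ 0.4938 -0.3052  0.055 ] 0.15075676301514757 yaw -0.2500122368438129
[ 0.5777 -0.1189  0.055 ] [ 0.5299 -0.3147  0.055 ] 0.20147497356758565 yaw -0.23938157460600218
[ 0.5837 -0.0958  0.055 ] [ 0.5342 -0.3155  0.055 ] 0.2251751540992057 yaw -0.22167894524839293
[ 0.6074 -0.1086  0.008 ] [ 0.5527 -0.3386  0.008 ] 0.23639113294355926 yaw -0.23374385641636786
```

```bash
python3 - <<'E'
from g import *
t=pickle.load(open('pics/top7.pkl','rb'))
# overlay model of holder for hypotheses
im=cv2.resize(pickle.load(open('pics/top0.pkl','rb'))['color'][160:225,295:415,::-1],None,fx=6,fy=6,interpolation=cv2.INTER_CUBIC)
def ov(d,im,x,y,a,u0,v0,k,col):
    c,s=np.cos(a),np.sin(a)
    for poly in ([(-.017,-.07,.055),(.017,-.07,.055),(.017,.155,.055),(-.017,.155,.055)],[(-.04,-.095,.008),(.04,-.095,.008),(.04,.165,.008),(-.04,.165,.008)],[(-.028,-.07,.087),(.028,-.07,.087)]):
        pts=[proj(d,(x+c*p-s*q,y+s*p+c*q,z)) for p,q,z in poly]
        cv2.polylines(im,[np.round([((u-u0+.5)*k-.5,(v-v0+.5)*k-.5) for u,v in pts]).astype(int)],True,col,1)
d=pickle.load(open('pics/top0.pkl','rb'))
ov(d,im,.5275,-.2407,-.224,295,160,6,(0,0,255));ov(d,im,.5285,-.2407,-.19,295,160,6,(0,255,0))
cv2.imwrite('pics/ov.png',im)
s=pickle.load(open('pics/sc7.pkl','rb'))
im=cv2.resize(s['color'][175:230,100:215,::-1],None,fx=6,fy=6,interpolation=cv2.INTER_CUBIC)
ov(s,im,.5275,-.2407,-.224,100,175,6,(0,0,255));ov(s,im,.5285,-.2407,-.19,100,175,6,(0,255,0))
cv2.imwrite('pics/ov2.png',im)
E
```

```text
(no output)
```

View pics/ov.png

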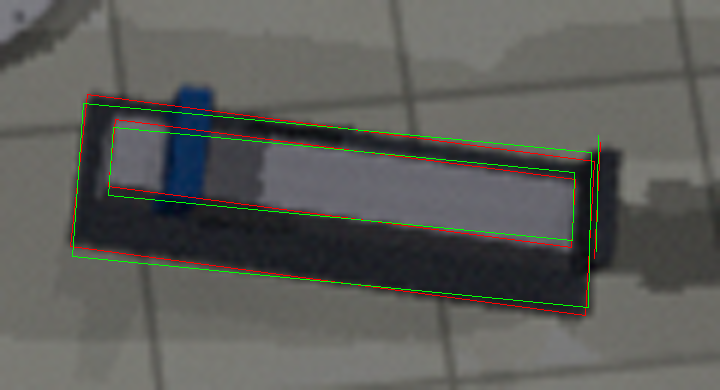

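View pics/ov2.png

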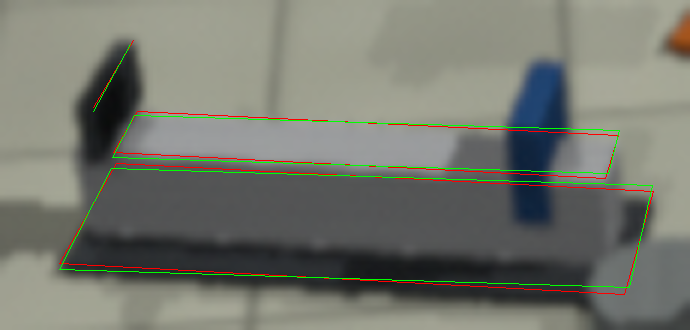

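```bash
python3 -c "
from g import *
go((.5226,-.2729,.06),1.345)"
```

```text
t 11.0 at [ 0.5225 -0.2703  0.1841] shift [ 3.102e-01 -3.000e-04  5.800e-03] turn [ 0.0133  0.0023 -0.008 ] rows>= 3.0
```

Request:
{"fn": "move_arm", "kwargs": {
  "motion": [
    [-1,0.05,0,0.006,0.013,0.002,-0.006],
    [-1,0.12,0,0.006,0.013,0.002,-0.006],
    [-1,0.2,0,0.006,0.013,0.002,-0.006],
    [-1,0.27,0,0.006,0.013,0.002,-0.006],
    [-1,0.31,0,0.006,0.013,0.002,-0.006],
    [-1,0.31,0,0.006,0.013,0.002,-0.006],
    [-1,0.31,0,0.006,0.013,0.002,-0.006]
  ]
}}

```text
time: 11.7
ee_pos: [0.5222, -0.2732, 0.0593]
ee_rot: [[0.0, 0.975, -0.224], [0.0, -0.224, -0.975], [-1.0, -0.0, -0.0]]
ft_force: [0.5, -0.3, -1.0]
finger_gap: 0.684
```

```bash
python3 -c "
from g import *
go((.5226,-.2729,.0325),1.345)
d=snapshot('top');crop(d,290,140,130,110,6,'pics/t8.png')
d=snapshot('scene');crop(d,90,120,130,110,6,'pics/s8.png')"
```

```text
t 11.7 at [ 0.5222 -0.2732  0.0593] shift [ 0.0669  0.0008 -0.001 ] turn [-0.0001 -0.0006  0.0001] rows>= 1.0
```

View pics/t8.png

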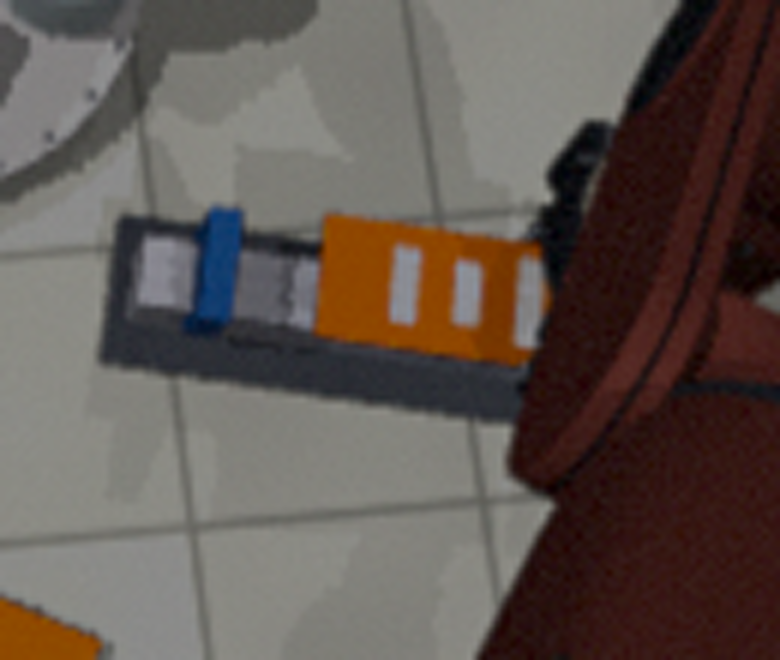

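View pics/s8.png

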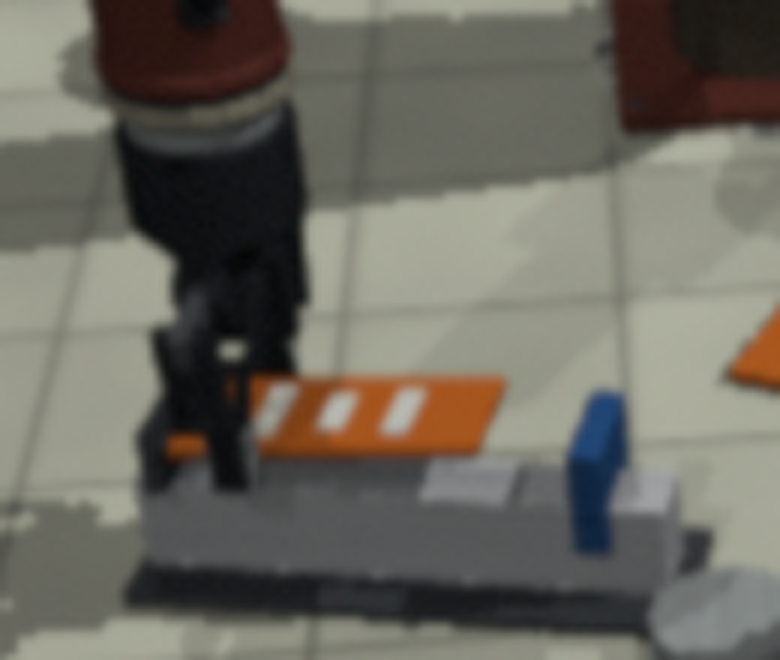

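The card is aligned with the bed: both edges slope about 0.14 in the top picture. I'll lower it, check, and then release.

Request:
{"fn": "move_arm", "kwargs": {
  "motion": [
    [-1,0.02,0,0,0,0,0],
    [-1,0.04,0,0,0,0,0],
    [-1,0.058,0,0,0,0,0],
    [-1,0.066,0,0,0,0,0],
    [-1,0.066,0,0,0,0,0],
    [-1,0.066,0,0,0,0,0]
  ]
}}

```text
time: 12.4
ee_pos: [0.5216, -0.2726, 0.0337]
ee_rot: [[-0.002, 0.975, -0.224], [0.001, -0.224, -0.975], [-1.0, -0.002, -0.001]]
ft_force: [-8.0, 6.7, 18.6]
finger_gap: 0.686
```

```bash
python3 -c "
from g import *
look('w9')
d=snapshot('top');crop(d,290,140,130,110,6,'pics/t9.png')
d=snapshot('scene');crop(d,90,120,130,110,6,'pics/s9.png')"
```

```text
12.4 [ 0.5216 -0.2726  0.0337] 0.6862576435159429
```

View pics/w9.png

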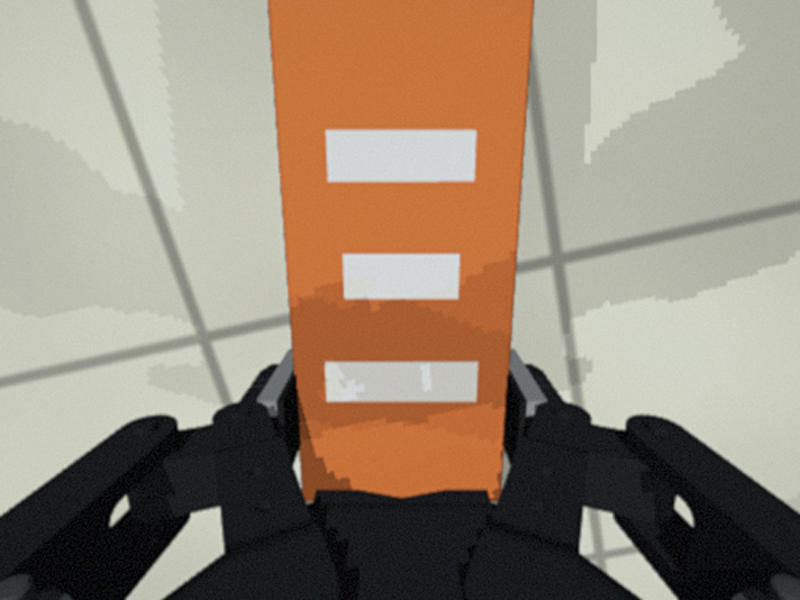

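View pics/s9.png

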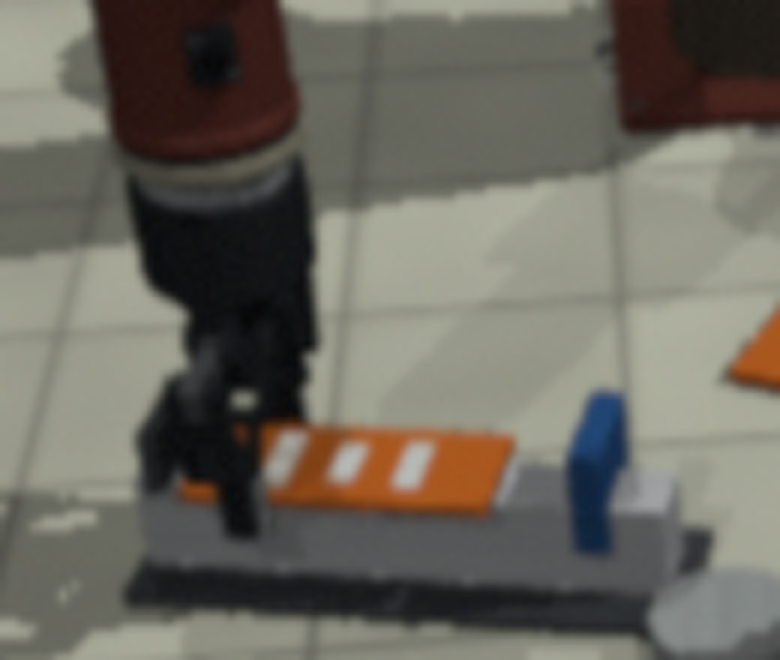

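The card touches the bed at 19 N. I'll ease up slightly and release.

Request:
{"fn": "move_arm", "kwargs": {
  "motion": [
    [-1,-0.003,0,0,0,0,0],
    [-1,-0.003,0,0,0,0,0],
    [0.6,-0.003,0,0,0,0,0],
    [0.9,-0.003,0,0,0,0,0],
    [0.9,-0.003,0,0,0,0,0],
    [0.9,-0.003,0,0,0,0,0]
  ],
  "force": 30
}}

```text
time: 13.15
ee_pos: [0.5212, -0.2727, 0.0324]
ee_rot: [[-0.002, 0.975, -0.224], [0.002, -0.224, -0.975], [-1.0, -0.002, -0.001]]
ft_force: [0.4, -0.3, -0.2]
finger_gap: 0.957
```

```bash
python3 -c "
from g import *
look('w10')
d=snapshot('scene');crop(d,90,120,130,110,6,'pics/s10.png')"
```

```text
13.15 [ 0.5212 -0.2727  0.0324] 0.9567246217305184
```

View pics/w10.png

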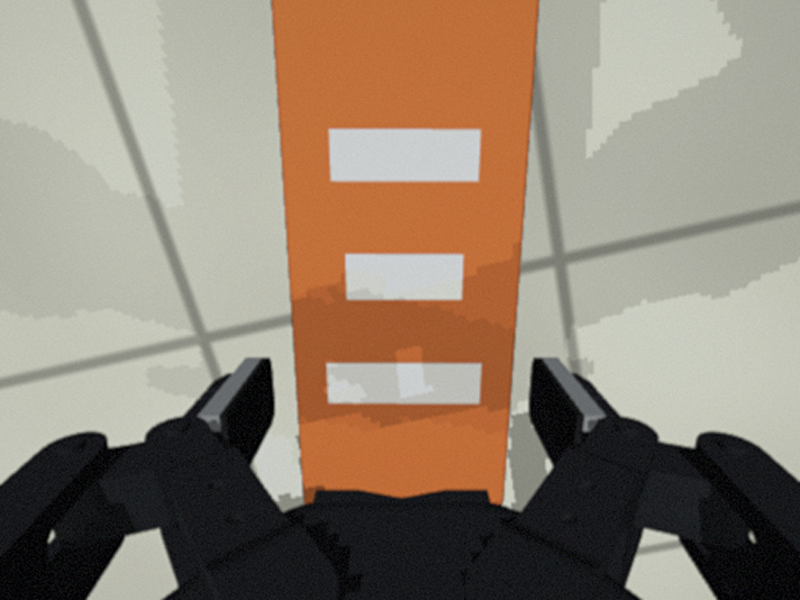

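View pics/s10.png

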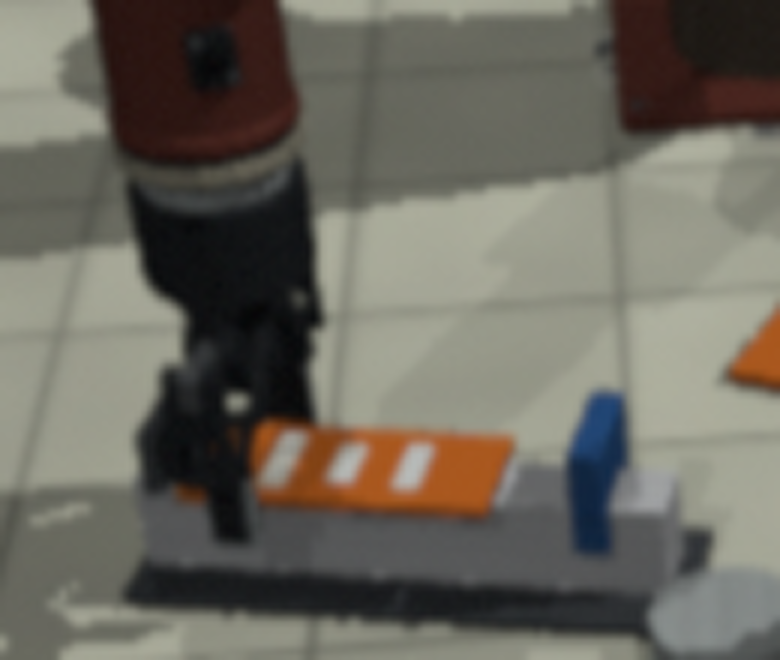

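Released and clear on both sides. I'll lift straight up, then look at the card and the stop.

Request:
{"fn": "move_arm", "kwargs": {
  "motion": [
    [0.9,-0.05,0,0,0,0,0],
    [0.9,-0.12,0,0,0,0,0],
    [0.9,-0.22,0,0,0,0,0],
    [0.5,-0.33,0,0,0,0,0],
    [-1,-0.45,0,0,0,0,0],
    [-1,-0.45,0,0,0,0,0],
    [-1,-0.45,0,0,0,0,0]
  ]
}}

```text
time: 13.95
ee_pos: [0.5225, -0.2736, 0.2147]
ee_rot: [[0.002, 0.975, -0.224], [-0.001, -0.224, -0.975], [-1.0, 0.002, 0.001]]
ft_force: [0.1, 0.8, -0.6]
finger_gap: 0.268
```

```bash
python3 -c "
from g import *
look('w11')"
```

```text
13.95 [ 0.5225 -0.2736  0.2147] 0.2683652156606436
```

View pics/w11.png

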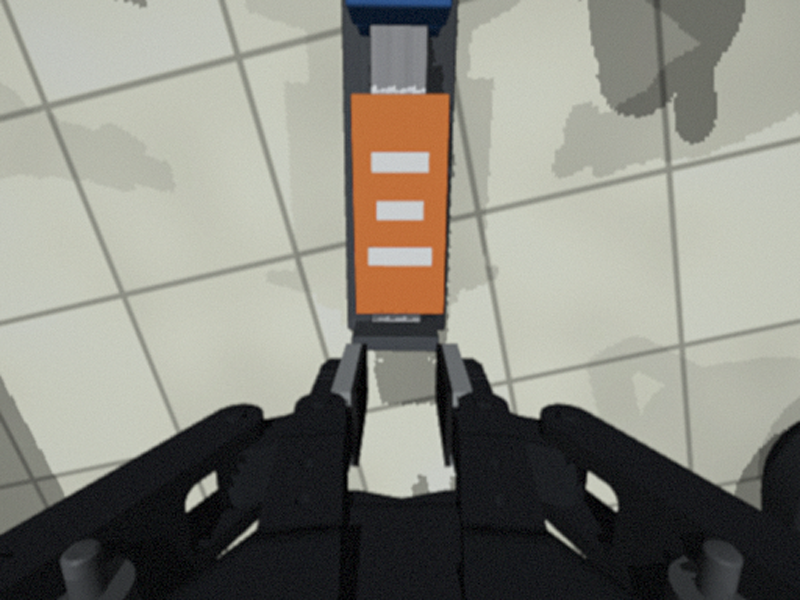

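```bash
python3 - <<'E'
from g import *
s,d=pickle.load(open('pics/w11.pkl','rb'));T=pose(s)
q=lambda u,v,z:onz(d,(u+.5)/1.5625-.5,(v+.5)/1.5625-.5,z,T)
c=np.array([q(u,v,.061) for u,v in [(351,95),(449,95),(444,313),(357,314)]])
m=c.mean(0);e=(c[0]+c[1]-c[2]-c[3])/2;a=np.arctan2(e[1],e[0]);print('card',m.round(4),np.linalg.norm(e),'holder yaw eq',a-np.pi/2)
y=np.array([np.cos(a),np.sin(a)]);x=np.array([y[1],-y[0]])
for n,u,v,z in [('bedL',371,30,.055),('bedR',426,30,.055),('stopbot L',355,33,.057),('stopbot R',445,33,.057),('stop topedge',400,7,.09),('bed@wall L',372,319,.055),('bed@wall R',420,319,.055),('wall top in L',353,338,.087),('wall top in R',440,335,.087)]:
    p=q(u,v,z)[:2]-m[:2];print(n,'x',round(p@x,4),'y',round(p@y,4))
crop(d,215,180,80,60,8,'pics/w11w.png');crop(d,205,0,100,70,8,'pics/w11s.png')
E
```

```text
card [ 0.5322 -0.2343  0.061 ] 0.1388001565994294 holder yaw eq -0.2262304881068129
bedL x -0.0172 y 0.1062
bedR x 0.0156 y 0.1062
stopbot L x -0.0266 y 0.1041
stopbot R x 0.0268 y 0.1041
stop topedge x 0.0001 y 0.1078
bed@wall L x -0.02 y -0.0753
bed@wall R x 0.0137 y -0.0754
wall top in L x -0.0302 y -0.0772
wall top in R x 0.025 y -0.0753
```

View pics/w11s.png

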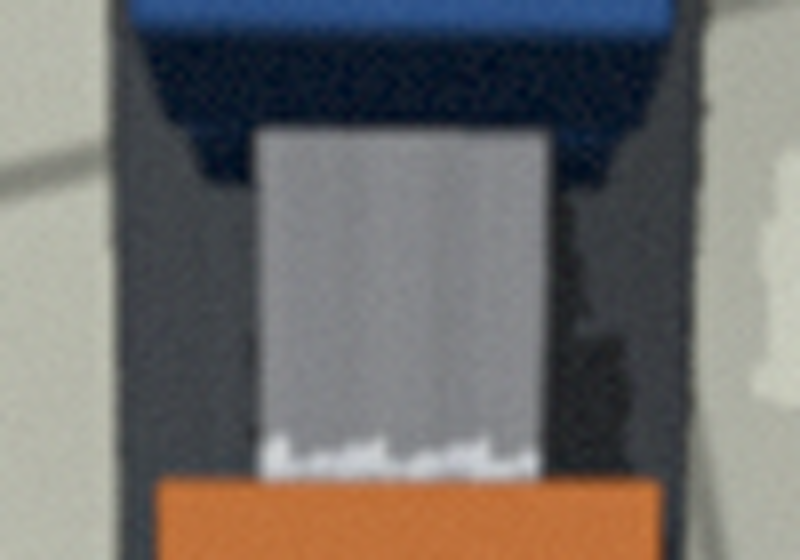

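View pics/w11w.png

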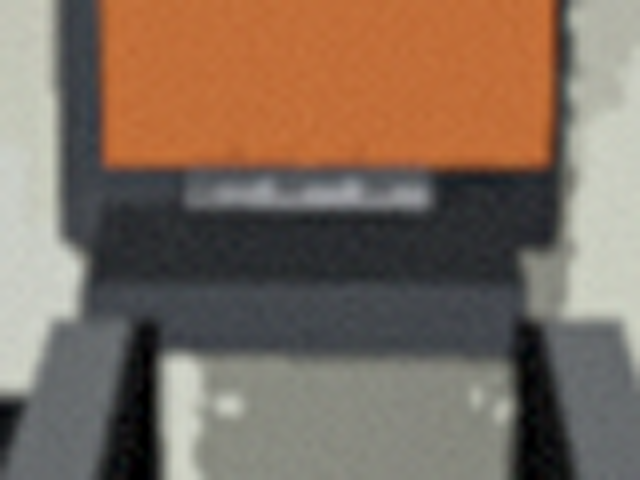

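The card is straight and centred on the bed, about 6 mm from the wall. The stop's face is about 36 mm beyond the card's far end. Next I'll go behind the stop with closed fingers.

```bash
python3 -c "
from g import *
go((.5635,-.0917,.20),1.345)
d=pickle.load(open('pics/top0.pkl','rb'));print(onz(d,472/1.5625,192/1.5625,.109))"
```

```text
t 14.0 at [ 0.5215 -0.2729  0.2125] shift [ 0.0318  0.001  -0.465 ] turn [-0.0001 -0.0012  0.0018] rows>= 4.0
[ 0.73572866 -0.07073963  0.109     ]
```

Request:
{"fn": "move_arm", "kwargs": {
  "motion": [
    [-1,0,0,-0.1,0,0,0],
    [-1,0,0,-0.22,0,0,0],
    [-1,0,0,-0.34,0,0,0],
    [-1,0.03,0,-0.465,0,0,0],
    [-1,0.13,0,-0.465,0,0,0],
    [-1,0.2,0,-0.465,0,0,0],
    [-1,0.2,0,-0.465,0,0,0]
  ]
}}

```text
time: 14.7
ee_pos: [0.5582, -0.0894, 0.1258]
ee_rot: [[-0.014, 0.975, -0.223], [0.005, -0.223, -0.975], [-1.0, -0.015, -0.002]]
ft_force: [-0.9, 0.6, -0.8]
finger_gap: -0.002
```

```bash
python3 -c "
from g import *
go((.5635,-.0917,.065),1.345)
look('w12')
d=snapshot('scene');crop(d,90,120,130,110,6,'pics/s12.png')
d=snapshot('top');crop(d,270,110,130,110,6,'pics/t12.png')"
```

```text
t 14.7 at [ 0.5582 -0.0894  0.1258] shift [0.1517 0.0165 0.0029] turn [ 0.0013 -0.0024  0.0186] rows>= 2.0
14.7 [ 0.5582 -0.0894  0.1258] -0.0015838706209585123
```

View pics/w12.png

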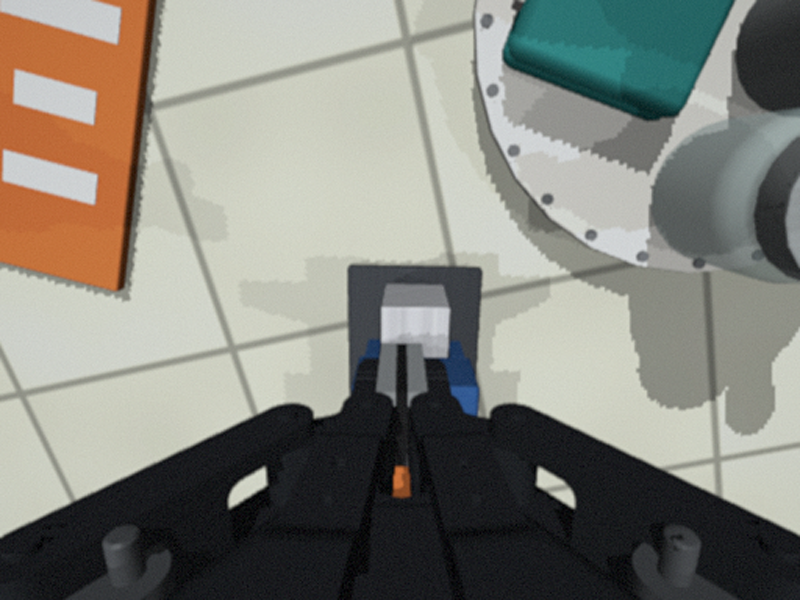

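View pics/s12.png

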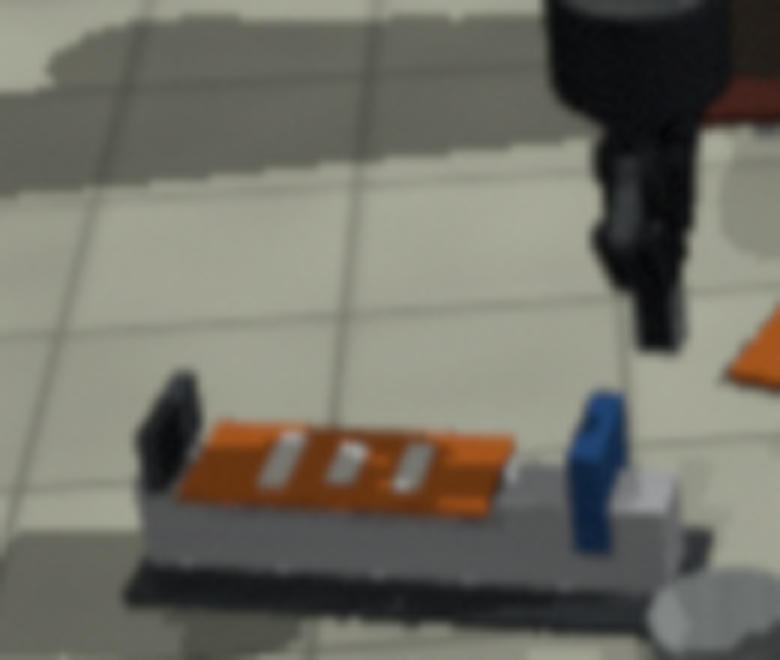

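View pics/t12.png

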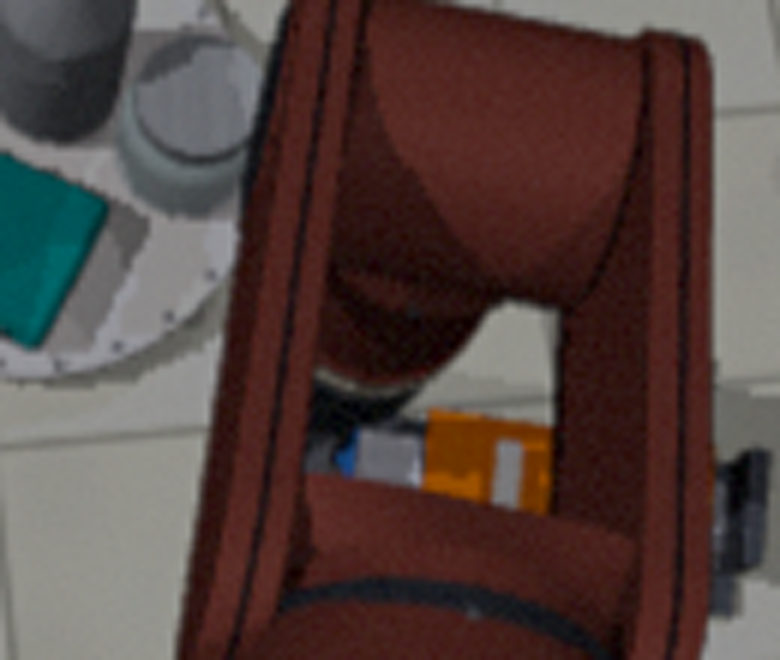

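```bash
python3 - <<'E'
from g import *
s,d=pickle.load(open('pics/w12.pkl','rb'));T=pose(s)
q=lambda u,v,z:onz(d,(u+.5)/1.5625-.5,(v+.5)/1.5625-.5,z,T)
y=np.array([.2243,.9745]);x=np.array([.9745,-.2243])
for n,u,v,z in [('stop',373,342,.09),('stop',455,341,.09),('stopbot',455,360,.057),('bedend',383,305,.055),('bedend',448,308,.055),('base',349,267,.008),('base',481,268,.008),('stop corner',478,385,.09)]:
    p=q(u,v,z)[:2]-[.5294,-.2398];print(n,'x',round(p@x,4),'y',round(p@y,4))
crop(d,215,160,100,110,6,'pics/w12c.png')
p=s['ee_pos'][:2]-[.5294,-.2398];print('tcp',p@x,p@y)
E
```

```text
stop x -0.0172 y 0.1499
stop x 0.0171 y 0.1505
stopbot x 0.0211 y 0.1275
bedend x -0.0148 y 0.1556
bedend x 0.0171 y 0.1542
base x -0.0372 y 0.1646
base x 0.04 y 0.1642
stop corner x 0.0276 y 0.1304
tcp -0.00570948773479643 0.15300199527274794
```

View pics/w12c.png

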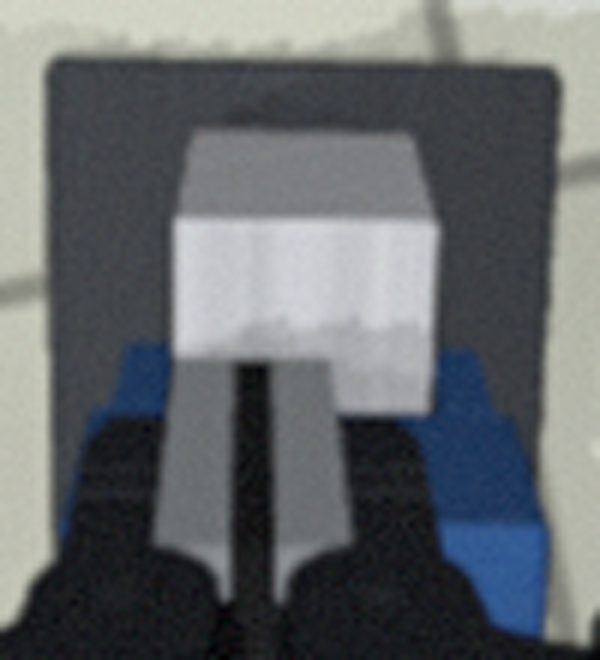

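Request:
{"fn": "move_arm", "kwargs": {
  "motion": [
    [-1,0,0,0,0,0,0],
    [-1,0,0,0,0,0,0]
  ]
}}

```text
time: 15.05
ee_pos: [0.5643, -0.0924, 0.1348]
ee_rot: [[0.002, 0.974, -0.225], [0.0, -0.225, -0.974], [-1.0, 0.002, -0.001]]
ft_force: [-0.4, 0.3, 0.4]
finger_gap: 0.0
```

```bash
python3 -c "
from g import *
go((.5635,-.0917,.065),1.345)"
```

```text
t 15.05 at [ 0.5643 -0.0924  0.1348] shift [ 0.1745 -0.0025 -0.0011] turn [-0.0011 -0.001  -0.002 ] rows>= 2.0
```

Request:
{"fn": "move_arm", "kwargs": {
  "motion": [
    [-1,0.08,0,0,0,0,0],
    [-1,0.17,0,0,0,0,0],
    [-1,0.17,0,0,0,0,0],
    [-1,0.17,0,0.025,0,0,0],
    [-1,0.17,0,0.045,0,0,0],
    [-1,0.17,0,0.065,0,0,0],
    [-1,0.17,0,0.085,0,0,0],
    [-1,0.17,0,0.1,0,0,0]
  ]
}}

```text
time: 15.85
ee_pos: [0.555, -0.1318, 0.0664]
ee_rot: [[0.001, 0.974, -0.224], [0.0, -0.224, -0.974], [-1.0, 0.001, -0.001]]
ft_force: [0.4, 2.1, 1.8]
finger_gap: -0.003
```

```bash
python3 -c "
from g import *
s=manip.state();p=s['ee_pos'][:2]-[.5294,-.2398];print(p@[.2243,.9745],s['ee_pos'],s['ft_force'])
d=snapshot('scene');crop(d,90,120,130,110,6,'pics/s13.png')"
```

```text
0.11098677926248465 [ 0.55502144 -0.13180627  0.0664192 ] [0.38130012 2.09588601 1.80542359]
```

View pics/s13.png

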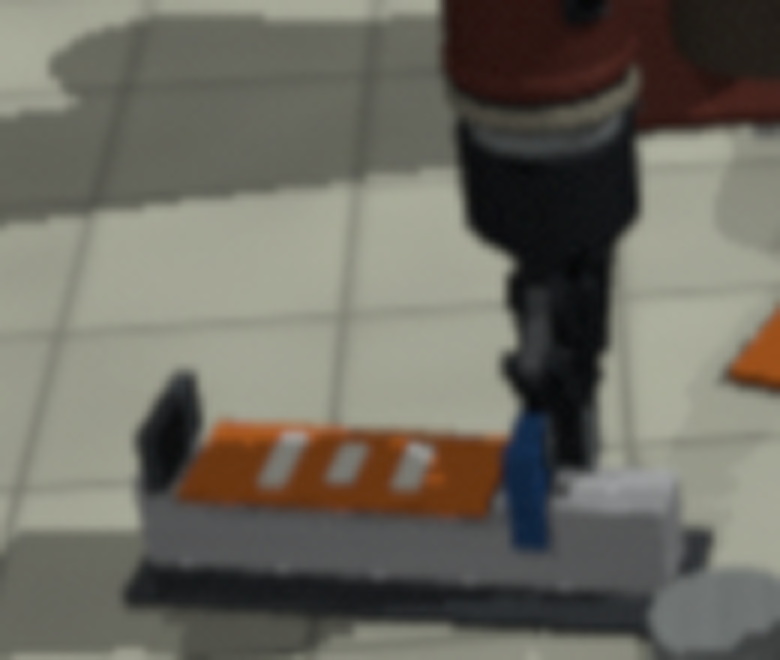

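The stop is sliding along and has nearly reached the card. I'll go on in small steps and watch the force.

Request:
{"fn": "move_arm", "kwargs": {
  "motion": [
    [-1,0,0,0.01,0,0,0],
    [-1,0,0,0.02,0,0,0],
    [-1,0,0,0.025,0,0,0],
    [-1,0,0,0.025,0,0,0]
  ]
}}

```text
time: 16.3
ee_pos: [0.5518, -0.1406, 0.0649]
ee_rot: [[-0.001, 0.975, -0.224], [0.001, -0.224, -0.975], [-1.0, -0.002, -0.001]]
ft_force: [0.3, -0.4, 0.2]
finger_gap: 0.001
```

Request:
{"fn": "move_arm", "kwargs": {
  "motion": [
    [-1,0,0,0.004,0,0,0],
    [-1,0,0,0.008,0,0,0],
    [-1,0,0,0.008,0,0,0]
  ]
}}

```text
time: 16.6
ee_pos: [0.551, -0.1433, 0.0648]
ee_rot: [[-0.002, 0.975, -0.224], [0.001, -0.224, -0.975], [-1.0, -0.002, -0.001]]
ft_force: [1.2, 1.8, 0.3]
finger_gap: -0.008
```

```bash
python3 -c "
from g import *
s=manip.state();p=s['ee_pos'][:2]-[.5294,-.2398];print(p@[.2243,.9745],s['ee_pos'],s['ft_force'])"
```

```text
0.09886460384073771 [ 0.55104038 -0.14332933  0.06480787] [1.19583789 1.76060788 0.32716125]
```

Request:
{"fn": "move_arm", "kwargs": {
  "motion": [
    [-1,0,0,0.0025,0,0,0],
    [-1,0,0,0.0025,0,0,0]
  ]
}}

```text
time: 16.8
ee_pos: [0.5508, -0.1443, 0.0648]
ee_rot: [[-0.002, 0.975, -0.224], [0.001, -0.224, -0.975], [-1.0, -0.002, -0.001]]
ft_force: [0.2, 1.5, 0.8]
finger_gap: -0.001
```

Request:
{"fn": "move_arm", "kwargs": {
  "motion": [
    [-1,0,0,0.0025,0,0,0],
    [-1,0,0,0.0025,0,0,0]
  ]
}}

```text
time: 17.0
ee_pos: [0.5506, -0.1454, 0.0648]
ee_rot: [[-0.002, 0.975, -0.224], [0.001, -0.224, -0.975], [-1.0, -0.002, -0.001]]
ft_force: [0.1, 1.6, 0.5]
finger_gap: -0.001
```

Request:
{"fn": "move_arm", "kwargs": {
  "motion": [
    [-1,0,0,0.0025,0,0,0],
    [-1,0,0,0.0025,0,0,0]
  ]
}}

```text
time: 17.2
ee_pos: [0.5504, -0.1464, 0.0649]
ee_rot: [[-0.001, 0.975, -0.224], [0.001, -0.224, -0.975], [-1.0, -0.002, -0.001]]
ft_force: [-0.0, 1.5, -0.6]
finger_gap: -0.002
```

Request:
{"fn": "move_arm", "kwargs": {
  "motion": [
    [-1,0,0,0.0025,0,0,0],
    [-1,0,0,0.0025,0,0,0]
  ]
}}

```text
time: 17.4
ee_pos: [0.5502, -0.1467, 0.0648]
ee_rot: [[-0.001, 0.975, -0.224], [0.002, -0.224, -0.975], [-1.0, -0.002, -0.002]]
ft_force: [-0.3, 5.3, 0.4]
finger_gap: -0.001
```

Request:
{"fn": "move_arm", "kwargs": {
  "motion": [
    [-1,0,0,0.0025,0,0,0],
    [-1,0,0,0.0025,0,0,0]
  ]
}}

```text
time: 17.6
ee_pos: [0.5502, -0.1468, 0.0648]
ee_rot: [[-0.001, 0.975, -0.224], [0.004, -0.224, -0.975], [-1.0, -0.002, -0.003]]
ft_force: [0.9, 8.1, 0.2]
finger_gap: -0.001
```

```bash
python3 -c "
from g import *
s=manip.state();p=s['ee_pos'][:2]-[.5294,-.2398];print(p@[.2243,.9745],s['ee_pos'],s['ft_force'])
d=snapshot('scene');crop(d,90,120,130,110,6,'pics/s14.png')"
```

```text
0.09533479332510933 [ 0.55019509 -0.14675695  0.06484336] [0.9362992  8.11875107 0.22322492]
```

View pics/s14.png

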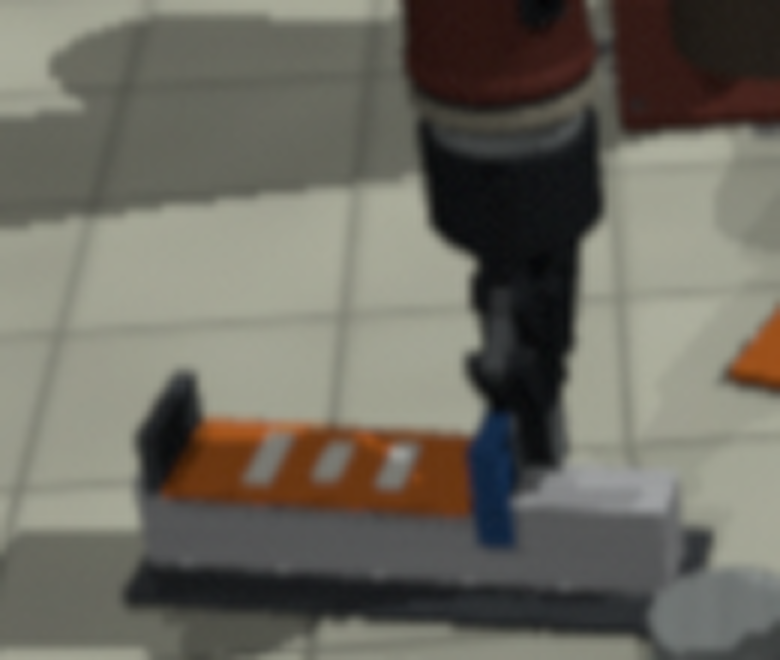

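The force rises to 8 N without further travel, so the card is seated against the wall. I'll back off, lift and inspect.

Request:
{"fn": "move_arm", "kwargs": {
  "motion": [
    [-1,0,0,-0.02,0,0,0],
    [-1,0,0,-0.05,0,0,0],
    [-1,-0.08,0,-0.06,0,0,0],
    [-1,-0.2,0,-0.06,0,0,0],
    [-1,-0.32,0,0.05,0,0,0],
    [-1,-0.42,0,0.16,0,0,0],
    [-1,-0.42,0,0.25,0,0,0],
    [-1,-0.42,0,0.25,0,0,0]
  ]
}}

```text
time: 18.45
ee_pos: [0.5284, -0.251, 0.2369]
ee_rot: [[0.004, 0.974, -0.228], [-0.005, -0.228, -0.974], [-1.0, 0.005, 0.004]]
ft_force: [0.5, 0.8, 0.4]
finger_gap: 0.002
```

Request:
{"fn": "move_arm", "kwargs": {
  "motion": [
    [-1,0,0,0,0,0,0],
    [-1,0,0,0,0,0,0],
    [-1,0,0,0,0,0,0]
  ]
}}

```text
time: 18.75
ee_pos: [0.5277, -0.2442, 0.2316]
ee_rot: [[-0.003, 0.975, -0.222], [0.003, -0.222, -0.975], [-1.0, -0.003, -0.002]]
ft_force: [0.2, -0.4, 0.2]
finger_gap: 0.003
```

```bash
python3 -c "
from g import *
look('w15')
d=snapshot('top');pickle.dump(d,open('pics/top15.pkl','wb'));crop(d,0,0,512,384,1.5625,'pics/t15.png')
d=snapshot('scene');crop(d,90,120,270,140,2.9,'pics/s15.png')"
```

```text
18.75 [ 0.5277 -0.2442  0.2316] 0.002792013226423288
```

View pics/w15.png

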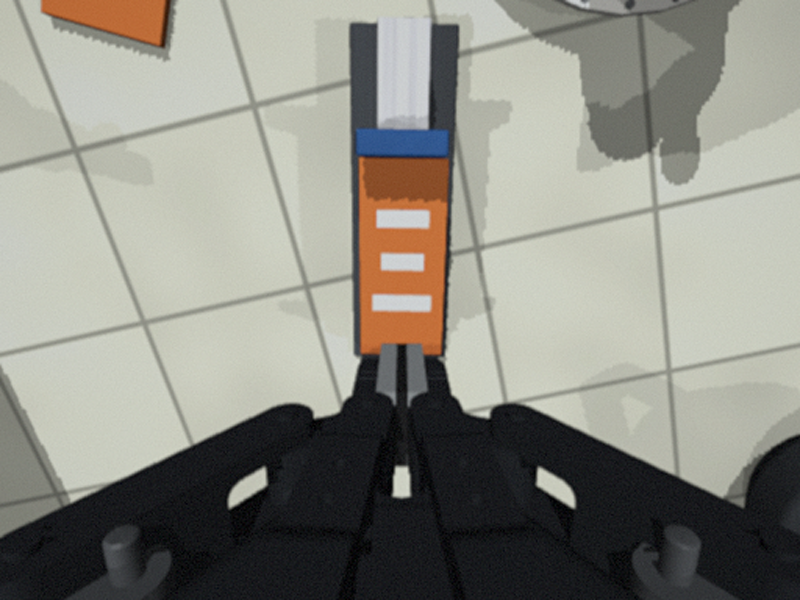

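View pics/s15.png

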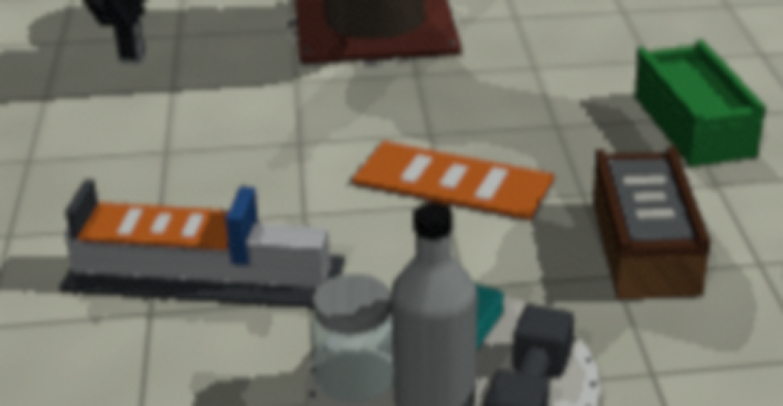

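View pics/t15.png

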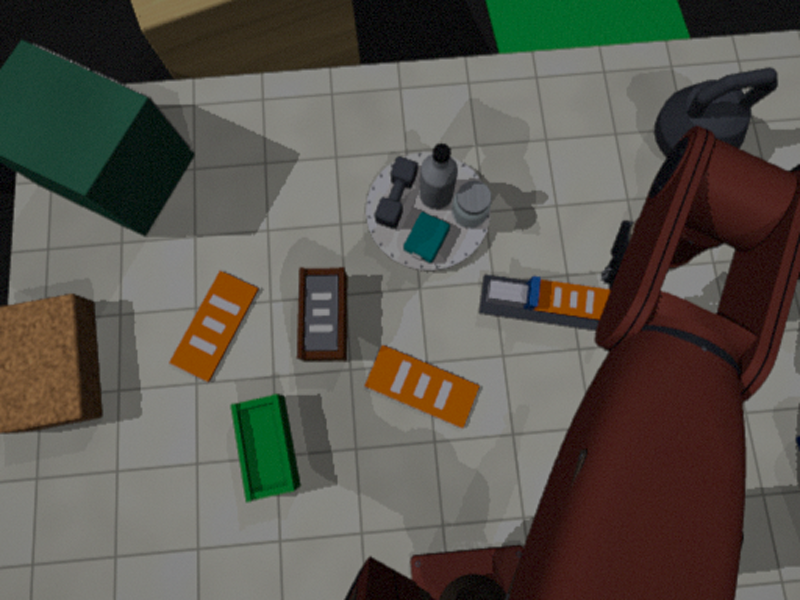

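The stop (blue, rows 128–157) sits against the card, and everything else is in place. The fingers hide the wall end, so I'll move 50 mm back to check it.

Request:
{"fn": "move_arm", "kwargs": {
  "motion": [
    [-1,0,0,0.06,0,0,0],
    [-1,0,0,0.12,0,0,0],
    [-1,0,0,0.12,0,0,0],
    [-1,0,0,0.12,0,0,0],
    [-1,0,0,0.12,0,0,0]
  ]
}}

```text
time: 19.4
ee_pos: [0.5173, -0.2917, 0.2326]
ee_rot: [[-0.001, 0.975, -0.223], [0.002, -0.223, -0.975], [-1.0, -0.002, -0.002]]
ft_force: [0.8, 0.9, 0.8]
finger_gap: 0.001
```

```bash
python3 -c "
from g import *
s,d=look('w16');crop(d,215,30,90,190,4,'pics/w16c.png')"
```

```text
19.4 [ 0.5173 -0.2917  0.2326] 0.0006007609313861633
```

View pics/w16c.png

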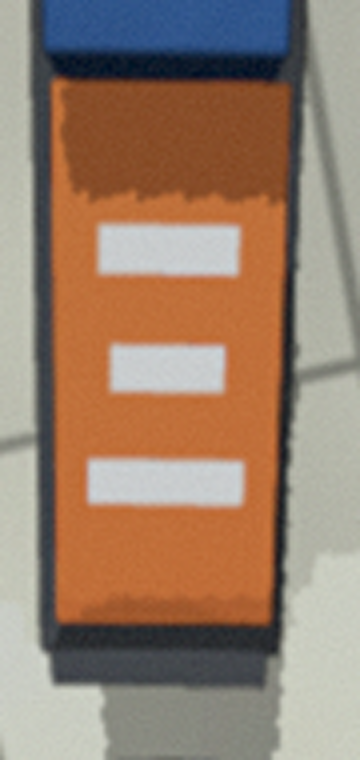

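```bash
python3 - <<'E'
from g import *
s,d=pickle.load(open('pics/w16.pkl','rb'));T=pose(s)
q=lambda x,y,z:onz(d,(x+.5)/4-.5+215,(y+.5)/4-.5+30,z,T)
c=np.array([q(u,v,.061) for u,v in [(51,82),(291,84),(272,624),(57,622)]]);e=(c[0]+c[1]-c[2]-c[3])/2
p=c.mean(0)[:2]-[.5294,-.2398];print('card holder x,y',p@[.9745,-.2243],p@[.2243,.9745],'len',np.linalg.norm(e),'yaw',np.arctan2(e[1],e[0])-np.pi/2)
p=q(165,55,.09)[:2]-[.5294,-.2398];print('stop face y',p@[.2243,.9745])
print(job.job_done())
E
```

```text
card holder x,y 0.0004296615028974977 -0.0004134131645545457 len 0.13893725849121943 yaw -0.23960274743183518
stop face y 0.06972844200210623
the job is handed in; nothing more can be done
None
```

I slid the orange card out of the tray with a fingertip at its rear end, to an overhang of about 55 mm. I then pinched it by its long edges, lifted it off level and laid it on the holder's bed. Finally I pushed the blue stop until the force rose to about 8 N without further travel, backed off, and handed the job in at about 19.4 s.

**Last checks, from the wrist camera:**
- **Card:** its centre is at holder x ≈ 0.4 mm, y ≈ −0.4 mm. It is within about 0.015 rad of the bed's axis, and no gap shows at the wall or the stop.
- **Stop:** its face is at holder y ≈ 69.7 mm, which means the joint is at about 0.055 m.
- **Everything else:** the last top and scene pictures, taken just before the final retreat, show the grey card and the turntable things in their places. The white card is hidden under the grey one and was not seen directly. The robot was clear of everything when I handed in.

**What disagreed:** the scene camera put the tray about 4 mm farther out in x than the wrist camera did, so I relied on the top and wrist cameras. The card's length measured 139 mm instead of 140 mm, which is within the reading error. No check failed.

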